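# Hook the loading spacer out of a spring clamp

## Task

The red loading spacer has been left deep between the jaws of the spring clamp and holds them open. Take the hook pick from its rest, reach into the slot, feel for the spacer's pull tab, drop the hook into its eye and draw the spacer out through the mouth so that the jaws spring shut; work gently, the pick must never bear hard on the jaws, nor on the bed, whose flexure is delicate. Then lay the pick back in its rest, and leave the things standing around it as they are.

Things in the scene. Friction and masses are not known exactly. Their poses are not given: they have to be found in the camera images.
- clamp: grey and aluminium spring clamp, fixed, 105 x 170 x 80 mm. Origin: on the bench under the middle of the jaws; +x runs into the slot, z up. The slot runs along x at y = 0, 16 mm wide while the spacer is in, between two rigid 90 mm long jaws that rise to z = 70..72 mm; the fixed jaw's face is at y = -8 mm, the sliding jaw is on the +y side.
- slot_mouth (a point): open mouth of the slot, on its centre line, 14 mm over the bench; axes as the clamp's. In the slot, NOT measured, sits the red loading spacer: a block 26 x 16 x 12 mm (x, y, z), squeezed by the jaws, and in front of it, pointing to the mouth, a flat pull tab 22 mm long, 14 mm wide, 4 mm thick. The tab's front edge is 20 to 42 mm behind the mouth.
- slot_back (a point): foot of the solid back wall, 91 mm behind the mouth. The spacer's tab has an eye right through it, 12 mm long (x) by 9 mm wide (y), centred across the slot, starting 5 mm behind the tab's front edge. Pulling the spacer takes about 8 to 13 N; it is 48 mm long overall and must come wholly out of the mouth.
- apron_front (a point): front edge of the apron, 45 mm before the mouth. The slot's floor is a level brass bed, 11 mm wide in the slot; before the mouth it is a 46 mm wide apron. The spacer lies on it (block and tab). The bed's height is adjustable, NOT measured, and differs from run to run: its top is anywhere from 14 to 38 mm over the bench.
- cover_edge (a point): front edge of the fixed cover plate that roofs the slot from 22 mm behind the mouth to its back, at the underside, 72 mm over the bench; the cover's top is at 80 mm. Before it the slot is open from above.
- jaw (a joint): the sliding jaw, pushed shut by its spring (about 8 N): 0 = closed on its stop, about 0.004 (m) = held open by the spacer
- bed (a joint): how far (m) the stiff flexure that carries the brass bed has given way under load: 0 = unloaded; it starts to give at about 1 N straight down and is 0.001 at about 5 N. It says nothing of the height at which the bed is set.
- pick: hook pick, 60 g: a blue and black flat-sided handle, 90 mm long, 14 mm wide (y), 16 mm high, origin at its centre; +x runs along it to the hook, z up. A straight 5 mm round steel shank leaves the handle's front along +x at y = 0, z = 0 and ends at x = 120 mm in a hook: a 5 mm round tooth with a rounded end, turned straight down (-z). Grip the handle across its width.
- pick_tip (a point): the very end of the pick's hook tooth, 120 mm ahead of and 20 mm below the handle's centre, in the pick's frame (axes as the pick's)
- rest: black pick rest, fixed, 100 x 50 mm, origin on the bench under its centre, x along the pick that lies in it. Two 8 mm thick cradles at x = -36 and +36 mm carry the handle's ends, with a free gap for fingers between them down to the foot plate (8 mm thick); each cradle has a notch 22 mm wide with its floor at z = 31 mm and cheeks up to z = 44 mm.
- rest_seat (a point): centre of the pick's handle when it lies in the rest: 39 mm over the bench, axes as the rest's; the pick lies with its x along the rest's x, hook down
- bottle_amber: bystander: amber sample bottle with a black cap, 48 mm across, 100 mm tall, standing upright, origin under its centre
- sample_3: bystander: small white sample bottle with a red cap, 36 mm across, 70 mm tall, standing upright, origin under its centre
- timer: bystander: small white bench timer, 18 x 66 x 66 mm, standing on edge, origin under its centre
Things that resemble listed ones, but are neither listed nor needed, are in the scene too. What is shaped like the rest but turquoise is not meant.

How it is judged:
On the way, in this order (a step that is already met when the one before it is completed fails the run):
1. the pick's hook is inside the slot, well past the mouth (x of pick_tip in the frame of clamp above -0.03 m and y of pick_tip in the frame of clamp between -0.008 and 0.008 m and height (world z) of pick_tip below 0.072 m), for 0.1 s.
2. the spacer is out and the jaws have sprung shut (value of joint jaw below 0.0012 m), for 0.2 s.
At the end, for the whole second after the job is handed in: The jaws are shut (jaw within 1.2 mm of its stop, which it cannot reach with the spacer anywhere in the slot), and the pick lies still in its rest, its handle centre within 12 mm of the seat and along the rest within 0.2 rad (value of joint jaw below 0.0012 m and distance between pick and rest_seat below 0.012 m and angle between the x axis of pick and the x axis of rest_seat, either way round below 0.2 rad and linear speed of pick below 0.02 m/s); the robot touches nothing.
It fails at once if the pick presses on the clamp (jaws, walls, cover) with more than 8 N (contact force between pick and clamp above 8 N).
It fails at once if the bed's flexure is pressed down by more than 1.5 mm (over about 7 N) (value of joint bed above 0.0015 m).
It fails at once if a bystander is pushed more than 30 mm or knocked over (distance of any of bottle_amber, sample_3, timer from where it was at the start of the episode above 0.03 m or angle between any of bottle_amber, sample_3, timer's own z axis and vertical above 0.5 rad).
It also fails if it takes over 58 s, if anything falls off the work surface, if the arm or the gripper's body presses on something with over 40 N, if the wrist force passes 120 N, or if a joint passes its speed limit or range.

## Robot

A 6-joint arm with a two-finger parallel gripper is mounted at the origin on a cart in front of the work surface, level with it; the furniture and walls round the work are solid. World frame = base frame: x ahead of the robot, y to its left, z up, the work surface at z = 0. Lengths are in m, angles in rad, forces in N, time in s.
With the tool pointing down it reaches from about 0.375 to 0.9 m from the base axis. Payload 3.1 kg.
Tool frame: the origin (TCP) lies at the very end of the fingers, on their centre line; the grasp point (between the pads) lies 19 mm behind it; y points along the fingers, z is the direction in which the jaws open and shut, and the axes are right-handed (so a half turn about y gives the same grasp; the last joint's range is limited). The gripper opens to 85 mm and grips with 20 to 120 N. Pads are 22 mm wide; open, the fingers measure 114 mm over their backs; the gripper's body (76 mm by 85 mm) begins 54 mm behind the grasp point. The pads swing forward as they close: fully open they stand 13 mm farther back than shut.
Start: joints at [-1.496, 0.527, 1.433, -0, 1.181, -0.178], TCP at [0.156, -0.605, 0.231] pointing down, gripper open.
Joint ranges: [-3.08, 3.08], [-0.75, 2.2], [0.22, 2.44], [-1.43, 4.57], [0, 2.65], [-2.85, 2.85]. Speed limits (rad/s): [2.79, 2.79, 3.14, 3.14, 3.14, 3.14].

## Interface

Orientations are given as a unit quaternion [x, y, z, w].
In Python, from station import read_state, read_camera, sign_off gives the robot as it stands.
- The arm moves only by the shell command python3 -m crank 'ROWS' [FORCE]. ROWS is a JSON object of lists of equal length, an entry for each row: "slide": the shift along the tool's x, y, z in m, a list of three; "twist": the turn about the tool's y in rad; "jaw": the opening, from -1 (shut) to 1 (fully open). In form: {"slide": [[dx, dy, dz], ...], "twist": [twist, ...], "jaw": [jaw, ...]}. A call has 1 to 20 rows; each row shifts and turns the commanded pose from where the row before left it, along the tool's axes as they then stand; what a row does not reach is not made up. A row lasts 1/8 s, in which the tool goes at most 62.5 mm and 10.7 degrees, less where a joint would pass 70% of its speed; a pose out of reach is approached as far as the arm can. A call with a gripper value outside its range is refused whole. The fingers move at their own pace and stop on an object; FORCE is the grip in N (left out, the last holds). Time passes only in rows, so rows that do not move let the fingers close. It gives the time, the measured TCP pose, the force and the opening at its end, in the units of the state.
- read_state(): the state, without advancing time (a new reading comes with each control period).
- read_camera(name): name is "scene" or "side" or "wrist"; returns a dict with "pixels" (420x560x3 uint8, red, green, blue), "fov_y" (degrees; the focal length in pixels is half the picture's height over the tangent of half this angle, whatever the lens; pixels are square), "cx", "cy" (the principal point, pixels), "rvec" (rotation vector, rad) and "tvec" (3), from world to camera coordinates, as OpenCV has them. Camera axes: x right, y down, z forward; pixel columns grow to the right and rows downward; lengths in m; the calibration is good to about 2 mm. A picture is of the moment at which its call begins. There is no depth.
- sign_off(): hands the job in, once; it reports no verdict.
The state is a dict: "t": time; "joints": joint angles; "qd": joint speeds; "effort": joint torques, N m; "eef_pos": TCP position; "tool_rot": TCP orientation; "force": force on the tool from outside, world axes, zero at the start; "ft_torque": the same for the moment, N m; "width": finger opening in m.
Only numpy, scipy, OpenCV 4.12 (cv2) and the standard library are available. Lean on these libraries where they do the work, as an engineer would, in place of code of your own. Each camera call takes 0.05 s, during which the arm holds its last target.

## Working session

There is one attempt and no reset: what is moved stays moved. The work goes in short steps, Python scripts to look and compute and a shell command to move; the robot and the scene stay as the last step left them, time stands still between calls to the robot, and variables do not carry over. Pictures are saved under pics/ and viewed, and the job is handed in when it is done.

```bash
ls; mkdir -p pics; python3 - <<'E'
from station import *
import cv2
s=read_state();print(s)
for n in ["scene","side","wrist"]:
    c=read_camera(n);cv2.imwrite(f"pics/{n}0.png",c["pixels"][:,:,::-1])
    print(n,{k:v for k,v in c.items() if k!="pixels"})
E
```

```text
pics
{'t': 0.0, 'joints': array([-1.49648944e+00,  5.28476609e-01,  1.43388863e+00, -4.94126381e-05,
        1.18139471e+00, -1.78516008e-01]), 'qd': array([-9.71978501e-05,  1.20000095e-04, -9.73613399e-04, -4.62317056e-04,
       -1.95673221e-03, -9.15645002e-04]), 'effort': array([-7.35890280e-04, -4.42350197e+01, -1.78026116e+01, -1.62947281e-04,
        8.46853887e-03,  1.26415225e-07]), 'eef_pos': array([ 0.15628825, -0.60441039,  0.23033155]), 'tool_rot': array([-0.08913129,  0.70222938, -0.70069726,  0.08917884]), 'force': array([-0.39390048,  0.17767316, -0.32189912]), 'ft_torque': array([ 0.0344583 ,  0.01380824, -0.02017517]), 'width': 0.08577271862252717}
scene {'fov_y': 42.2613347479375, 'cx': 286.62057606283355, 'cy': 194.3475637929529, 'rvec': array([ 2.25352761,  0.05499286, -0.04844489]), 'tvec': array([-0.57193737,  0.04095126,  1.49395434])}
side {'fov_y': 45.927307858137155, 'cx': 285.39384519712615, 'cy': 214.49077646383245, 'rvec': array([ 1.1819628 , -2.13255053,  1.1315636 ]), 'tvec': array([0.30118066, 0.3467973 , 0.73883877])}
wrist {'fov_y': 69.73922884489446, 'cx': 276.70049758644575, 'cy': 208.30241508242364, 'rvec': array([-2.27624596,  1.7603377 ,  0.28629785]), 'tvec': array([-0.62297012, -0.04245184,  0.38175182])}
```

View pics/scene0.png

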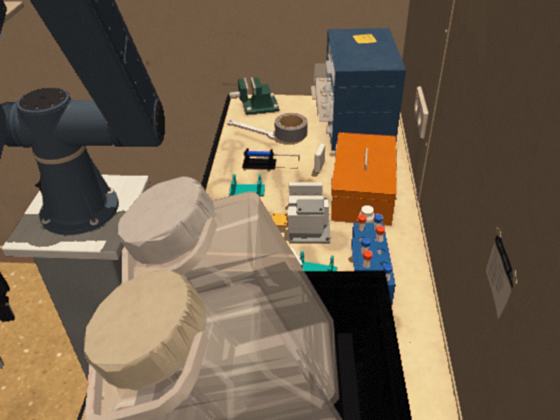

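View pics/side0.png

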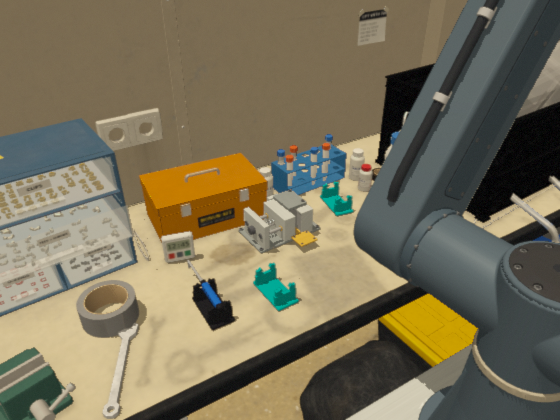

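View pics/wrist0.png

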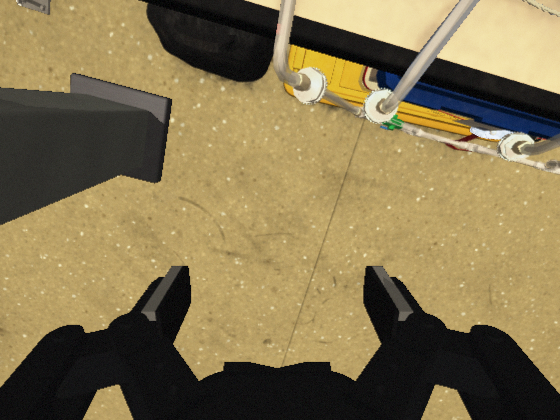

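```bash
cat > h.py <<'E'
import numpy as np,cv2
from station import *
from scipy.spatial.transform import Rotation as R
def cam(n):
    c=read_camera(n); h,w=c["pixels"].shape[:2]
    f=h/2/np.tan(np.radians(c["fov_y"])/2)
    c["K"]=np.array([[f,0,c["cx"]],[0,f,c["cy"]],[0,0,1]]); c["R"]=cv2.Rodrigues(c["rvec"])[0]
    c["P"]=c["K"]@np.hstack([c["R"],c["tvec"].reshape(3,1)]); c["o"]=-c["R"].T@c["tvec"]
    c["bgr"]=c["pixels"][:,:,::-1].copy(); return c
def ray(c,uv,z):
    d=c["R"].T@np.linalg.inv(c["K"])@np.array([*uv,1.]); return c["o"]+d*(z-c["o"][2])/d[2]
def proj(c,p):
    q=c["P"]@np.append(p,1); return q[:2]/q[2]
def tri(cs,uvs):
    q=cv2.triangulatePoints(cs[0]["P"],cs[1]["P"],np.array(uvs[0],float).reshape(2,1),np.array(uvs[1],float).reshape(2,1)).ravel(); return q[:3]/q[3]
def crop(c,x0,y0,x1,y1,k,name):
    im=cv2.resize(c["bgr"][y0:y1,x0:x1],None,fx=k,fy=k,interpolation=cv2.INTER_CUBIC); cv2.imwrite("pics/"+name,im)
E
python3 - <<'E'
import cv2
a=cv2.imread("pics/scene0.png");b=cv2.imread("pics/side0.png")
cv2.imwrite("pics/sc_c.png",cv2.resize(a[140:275,225:345],None,fx=4.4,fy=4.4,interpolation=cv2.INTER_CUBIC))
cv2.imwrite("pics/si_c.png",cv2.resize(b[170:335,150:380],None,fx=3.4,fy=3.4,interpolation=cv2.INTER_CUBIC))
E
```

```text
(no output)
```

View pics/sc_c.png

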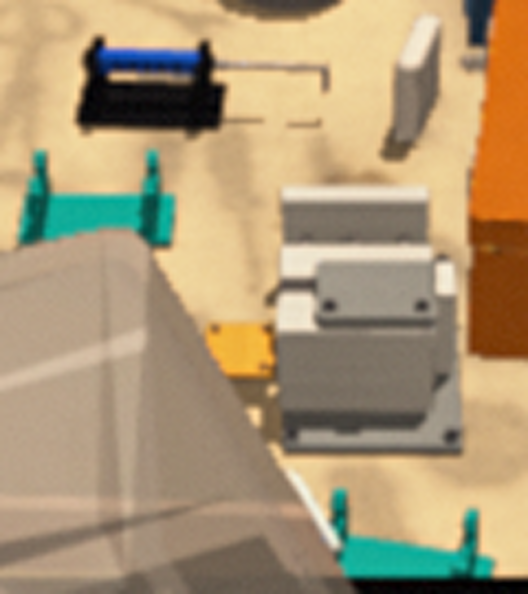

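View pics/si_c.png

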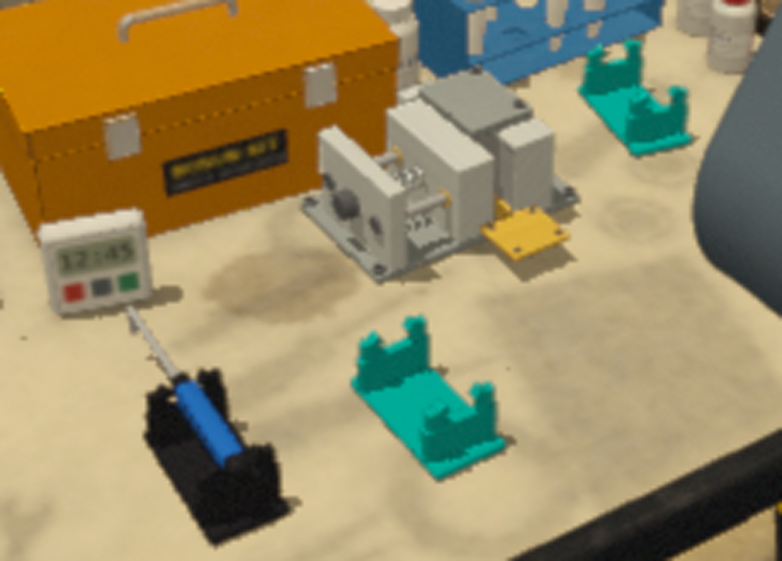

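```bash
python3 - <<'E'
from h import *
S=cam("scene");D=cam("side")
def m(c,lo,hi,box):
    x0,y0,x1,y1=box; h=cv2.cvtColor(c["bgr"],cv2.COLOR_BGR2HSV); k=cv2.inRange(h,lo,hi); z=np.zeros_like(k); z[y0:y1,x0:x1]=k[y0:y1,x0:x1]
    n,l,st,ce=cv2.connectedComponentsWithStats(z); i=1+np.argmax(st[1:,4]); k=(l==i).astype(np.uint8)
    cn=max(cv2.findContours(k,0,1)[0],key=cv2.contourArea); return ce[i],st[i],cv2.minAreaRect(cn),cn
for nm,lo,hi,bs,bd in [("blue",(100,120,50),(125,255,255),(240,145,280,165),(190,270,230,320)),("apron",(15,150,120),(30,255,255),(268,205,292,235),(285,225,325,255))]:
    a=m(S,lo,hi,bs);b=m(D,lo,hi,bd)
    print(nm,a[:2],a[2],b[:2],b[2]); 
    for c,q in((S,a),(D,b)):
        print(" poly",cv2.approxPolyDP(q[3],2,True).reshape(-1,2).tolist())
    if nm=="blue":
        print(tri((S,D),(a[0],b[0])), ray(S,a[0],.043),ray(D,b[0],.043))
crop(S,255,185,340,255,8,"s1.png");crop(D,230,190,330,260,8,"d1.png")
E
```

```text
blue (array([257.97849462, 153.34408602]), array([247, 151,  24,   6,  93], dtype=int32)) ((258.5, 153.5), (5.0, 23.0), 90.0) (array([210.57322176, 293.83263598]), array([201, 282,  21,  26, 239], dtype=int32)) ((210.38458251953125, 293.5768737792969), (27.457660675048828, 9.429903984069824), 56.3099365234375)
 poly [[247, 151], [248, 156], [270, 153]]
 poly [[203, 282], [202, 289], [215, 307], [221, 302], [210, 285]]
[0.47578897 0.22569728 0.04115156] [0.47585506 0.22247378 0.043     ] [0.47462397 0.22655101 0.043     ]
apron (array([279.81707317, 219.12195122]), array([272, 214,  16,  12, 164], dtype=int32)) ((279.5, 219.5), (11.0, 15.0), 90.0) (array([303.2016129 , 237.81451613]), array([292, 228,  25,  19, 248], dtype=int32)) ((303.60003662109375, 238.30003356933594), (22.807889938354492, 16.099689483642578), 26.56505012512207)
 poly [[272, 214], [277, 225], [286, 225], [286, 214]]
 poly [[292, 236], [301, 246], [316, 239], [309, 232], [301, 233], [296, 228], [295, 237]]
```

View pics/d1.png

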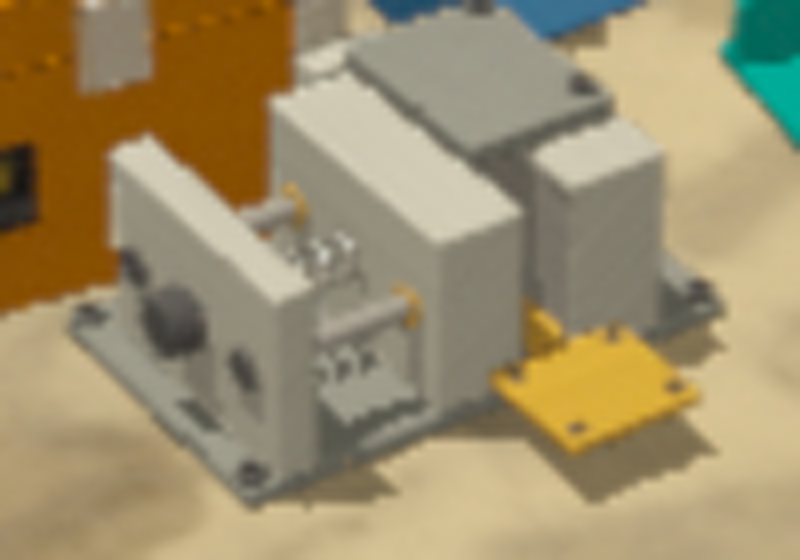

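View pics/s1.png

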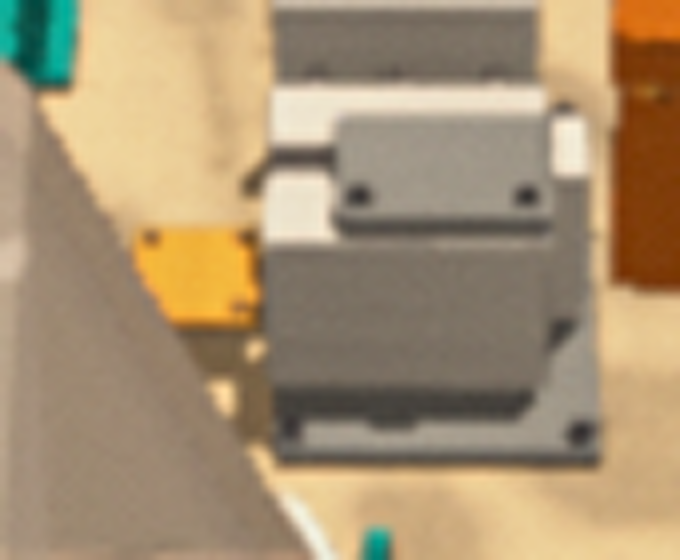

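```bash
python3 - <<'E'
from h import *
S=cam("scene");D=cam("side");W=cam("wrist")
s=read_state();T=R.from_quat(s["tool_rot"]).as_matrix();print(np.round(T,3))
print("cam in tool",np.round(T.T@(W["o"]-s["eef_pos"]),4));print(np.round((W["R"]@T).T,3))
f=lambda x,y,x0,y0:(x0+x/8-.5,y0+y/8-.5)
print("slot mouth top scene",ray(S,f(270,158,255,185),.071), "jaw top far edge",ray(S,f(545,90,255,185),.071),ray(S,f(270,90,255,185),.071))
print("side mouth corners moving jaw",ray(D,f(522,210,230,190),.071),"far fixed",ray(D,f(662,152,230,190),.071),"fixed near",ray(D,f(572,195,230,190),.071), "mov outer",ray(D,f(440,243,230,190),.071))
for n,u in [("L",(492,380)),("F",(572,452)),("R",(700,395))]:
    for z in(.014,.026,.038): print(n,z,ray(D,f(*u,230,190),z))
E
```

```text
[[-0.968 -0.     0.25 ]
 [-0.25   0.    -0.968]
 [-0.    -1.    -0.   ]]
cam in tool [-0.0798 -0.1435 -0.0007]
[[-0.001  0.95   0.314]
 [ 0.001 -0.314  0.95 ]
 [ 1.     0.001 -0.001]]
slot mouth top scene [ 0.58056138 -0.04112676  0.071     ] jaw top far edge [ 0.66788996 -0.00365678  0.071     ] [ 0.57870828 -0.00693524  0.071     ]
side mouth corners moving jaw [ 0.57733413 -0.03140846  0.071     ] far fixed [ 0.58090094 -0.08177767  0.071     ] fixed near [ 0.57618314 -0.04754489  0.071     ] mov outer [ 0.57571666 -0.00315844  0.071     ]
L 0.014 [ 0.57840558 -0.02275197  0.014     ]
L 0.026 [ 0.56497384 -0.01399765  0.026     ]
L 0.038 [ 0.55154211 -0.00524332  0.038     ]
F 0.014 [ 0.53802827 -0.0236563   0.014     ]
F 0.026 [ 0.52530171 -0.01488618  0.026     ]
F 0.038 [ 0.51257516 -0.00611606  0.038     ]
R 0.014 [ 0.54081443 -0.06968392  0.014     ]
R 0.026 [ 0.52803922 -0.06010994  0.026     ]
R 0.038 [ 0.515264   -0.05053596  0.038     ]
```

```bash
python3 -m crank '{"slide":[[0,-0.06,0],[0,-0.06,0],[-0.02,-0.03,0],[-0.05,0,0],[-0.05,0,0]],"twist":[0.05,0.05,0.05,0.05,0.053],"jaw":[1,1,1,1,1]}'
python3 - <<'E'
from h import *
S=cam("scene");D=cam("side")
cv2.imwrite("pics/s2.png",S["bgr"]);cv2.imwrite("pics/d2.png",D["bgr"]);print(read_state()["eef_pos"],read_state()["joints"])
E
```

```text
t: 1.02
eef_pos: [0.2766, -0.5943, 0.3824]
tool_rot: [-0.001, -0.707, 0.708, 0.001]
force: [0.5, 0.0, -0.4]
width: 0.0857
[ 0.28048114 -0.59307515  0.38123108] [-1.30018099  0.45397768  1.14401999  0.00246132  1.54307253  0.26567517]
```

View pics/s2.png

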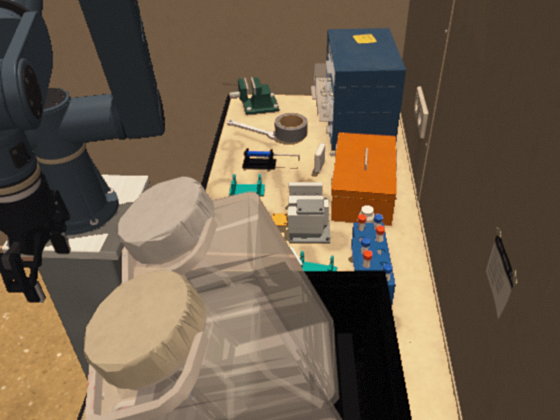

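View pics/d2.png

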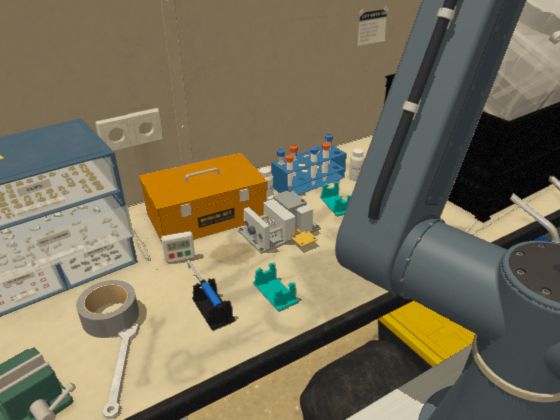

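```bash
python3 - <<'E'
from h import *
S=cam("scene");D=cam("side")
for n,u in [("crate bottom near (485,220)",(485,220)),("crate bottom left(392,135)?",(400,150)),("table edge",(390,300))]: print(n,ray(D,u,0))
for n,u in [("crate back left top (340,272)",(340,272)),("(385,272)",(385,272)),("side near top",(443,140))]:
    print(n,[np.round(ray(S,u,z),3).tolist() for z in(0,.15,.3)])
print("side top",[np.round(ray(D,(447,100),z),3).tolist() for z in(0.1,.2,.3)])
for n,u in [("jar cap (165,190)",(165,190)),("(130,215)",(130,215)),("260,200",(262,200)),("cap2 left",(88,330))]:
    print(n,[np.round(ray(S,u,z),3).tolist() for z in(.3,.5,.7)])
for p in [(.28,-.594,.38),(.28,-.594,.46)]: print(proj(S,p),proj(D,p))
b=D["bgr"][0:230,360:560];cv2.imwrite("pics/d2c.png",cv2.resize(cv2.convertScaleAbs(b,alpha=1.6,beta=25),None,fx=3,fy=3))
E
```

```text
crate bottom near (485,220) [ 0.39935404 -0.48002898  0.        ]
crate bottom left(392,135)? [ 0.79547246 -0.56557074  0.        ]
table edge [ 0.3115658  -0.08810507  0.        ]
crate back left top (340,272) [[0.712, -0.203, 0.0], [0.703, -0.342, 0.15], [0.693, -0.481, 0.3]]
(385,272) [[0.819, -0.199, 0.0], [0.793, -0.338, 0.15], [0.767, -0.478, 0.3]]
side near top [[1.05, 0.378, 0.0], [0.988, 0.148, 0.15], [0.926, -0.081, 0.3]]
side top [[0.843, -0.798, 0.1], [0.671, -0.586, 0.2], [0.499, -0.373, 0.3]]
jar cap (165,190) [[0.353, -0.277, 0.3], [0.443, -0.524, 0.5], [0.532, -0.771, 0.7]]
(130,215) [[0.305, -0.354, 0.3], [0.409, -0.578, 0.5], [0.513, -0.801, 0.7]]
260,200 [[0.547, -0.301, 0.3], [0.578, -0.541, 0.5], [0.609, -0.78, 0.7]]
cap2 left [[0.315, -0.614, 0.3], [0.416, -0.759, 0.5], [0.517, -0.905, 0.7]]
[ 55.10738378 283.20538909] [616.49439274  74.72129353]
[ 38.10913718 243.10889299] [632.5339721   33.07370993]
```

View pics/d2c.png

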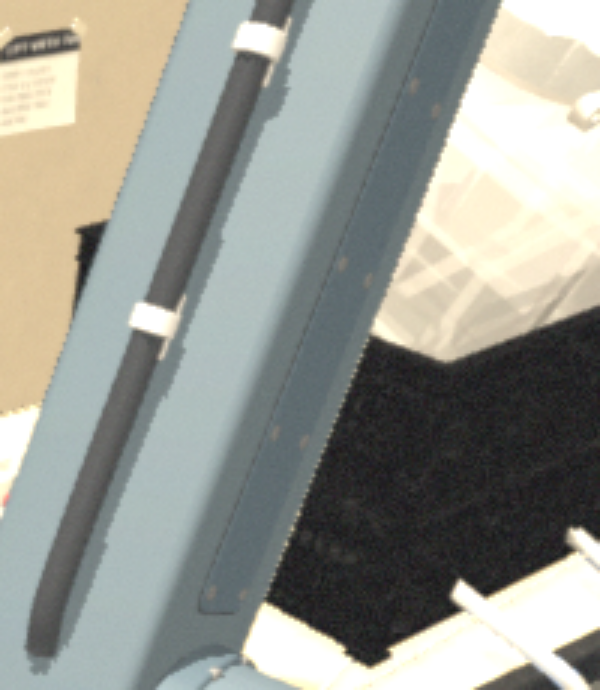

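```bash
python3 -m crank '{"slide":[[0.06,0,-0.03],[0,0,-0.06],[0,0,-0.06],[0,0,-0.06],[-0.05,0,-0.035],[-0.05,0,-0.04],[-0.05,0,-0.04],[-0.05,0,-0.04],[-0.04,0.01,-0.05],[-0.04,0.03,-0.05],[-0.045,0.03,-0.05],[-0.045,0.03,-0.03],[0,0,0],[0,0,0]],"twist":[0,0,0,0,0,0,0,0,0,0,0,0,0,0],"jaw":[1,1,1,1,1,1,1,1,1,1,1,1,1,1]}'
python3 - <<'E'
from h import *
S=cam("scene");D=cam("side");W=cam("wrist")
cv2.imwrite("pics/w3.png",W["bgr"]);cv2.imwrite("pics/d3.png",D["bgr"]);print(read_state()["eef_pos"],read_state()["joints"])
E
```

```text
t: 2.98
eef_pos: [0.5728, -0.0705, 0.2897]
tool_rot: [0.0, -0.707, 0.707, 0.001]
force: [-0.1, -0.6, -0.0]
width: 0.0856
[ 0.57297378 -0.07098498  0.29107434] [-3.16518406e-01  3.98183305e-01  1.48341883e+00 -4.07655474e-04
  1.25805468e+00  1.25678972e+00]
```

View pics/w3.png

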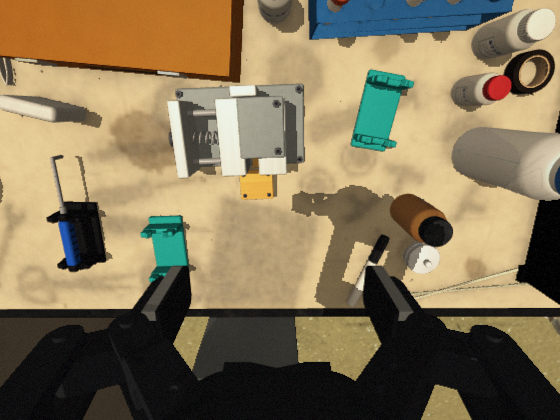

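View pics/d3.png

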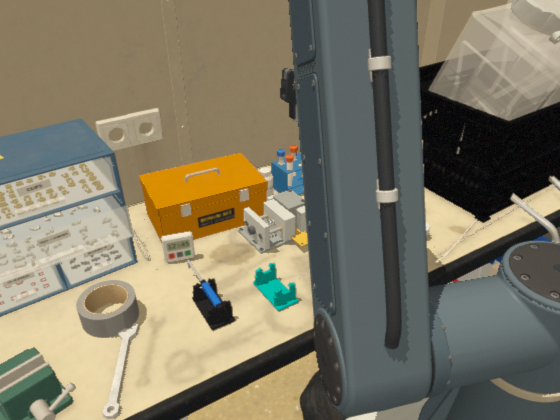

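```bash
python3 - <<'E'
from h import *
W=cam("wrist")
crop(W,165,80,310,205,5,"w3c.png");crop(W,30,140,120,280,4,"w3r.png")
E
```

```text
(no output)
```

View pics/w3c.png

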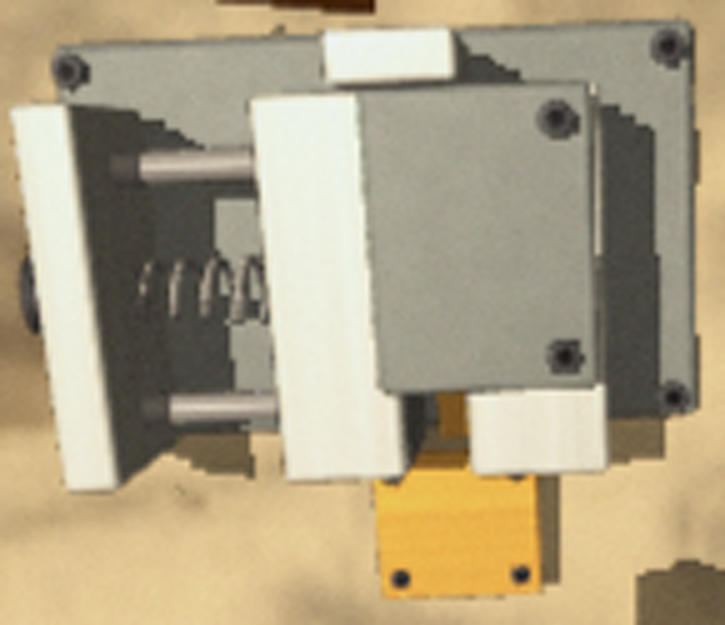

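View pics/w3r.png

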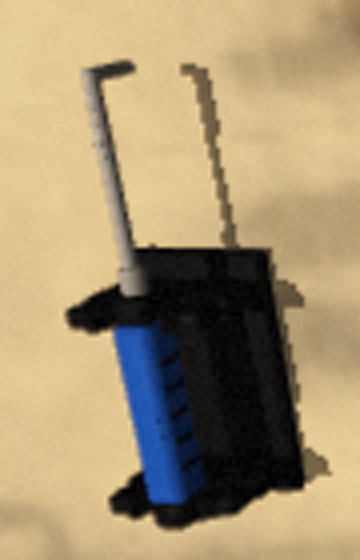

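```bash
python3 - <<'E'
from h import *
W=cam("wrist");D=cam("side");S=cam("scene")
f=lambda x,y:(165+x/5-.5,80+y/5-.5)
g=lambda x,y:(30+x/4-.5,140+y/4-.5)
z=.071
pr=lambda n,p:print(n,np.round(p,4))
a,b=ray(W,f(405,475),z),ray(W,f(357,95),z);pr("mov inner",a);pr("",b);print("yaw",np.arctan2(*(b-a)[1::-1]),np.linalg.norm(b-a))
a,b=ray(W,f(287,478),z),ray(W,f(250,98),z);pr("mov outer",a);pr("",b);print("yaw",np.arctan2(*(b-a)[1::-1]))
pr("fix inner",ray(W,f(468,470),z));pr("fix outer",ray(W,f(606,468),z))
a,b=ray(W,f(380,388),.08),ray(W,f(595,385),.08);pr("cover front",a);pr("",b);print("yaw",np.arctan2(*(b-a)[1::-1])+np.pi/2)
for z in(.018,.022,.026):
    print(z);pr("apron FL",ray(W,f(383,598),z));pr("FR",ray(W,f(541,595),z));pr("BL",ray(W,f(376,487),z));pr("BR",ray(W,f(538,478),z))
z=.008
a,b=ray(W,g(303,487),z),ray(W,g(270,250),z);pr("rest foot right",a);pr("",b);print("yaw",np.arctan2(*(b-a)[1::-1]),np.linalg.norm(b-a))
c=ray(W,g(133,247),z);pr("foot front left",c)
a,b=ray(W,g(130,285),.0415),ray(W,g(91,75),.0415);pr("shank",a);pr("hook",b);print("yaw",np.arctan2(*(b-a)[1::-1]),np.linalg.norm(b-a))
k=cv2.inRange(cv2.cvtColor(W["bgr"],cv2.COLOR_BGR2HSV),(100,120,40),(125,255,255));k[:,:50]=0;k[:,90:]=0;k[:210]=0;k[280:]=0
m=cv2.moments(k,True);wc=(m["m10"]/m["m00"],m["m01"]/m["m00"]);print(wc)
sc,dc=(257.98,153.34),(210.57,293.83)
for n,(c1,u1),(c2,u2) in [("WD",(W,wc),(D,dc)),("WS",(W,wc),(S,sc)),("SD",(S,sc),(D,dc))]: pr(n,tri((c1,c2),(u1,u2)))
pr("W at .043",ray(W,wc,.043))
E
```

```text
mov inner [ 0.5766 -0.0321  0.071 ]
 [ 0.6642 -0.0242  0.071 ]
yaw 0.09050347854918848 0.08792482893487656
mov outer [ 0.5759 -0.0032  0.071 ]
 [6.636e-01 1.000e-04 7.100e-02]
yaw 0.037728881860851576
fix inner [ 0.5778 -0.0476  0.071 ]
fix outer [ 0.5783 -0.0814  0.071 ]
cover front [ 0.5992 -0.0279  0.08  ]
 [ 0.5999 -0.0784  0.08  ]
yaw 0.012555017646129984
0.018
apron FL [ 0.5296 -0.019   0.018 ]
FR [ 0.5304 -0.0645  0.018 ]
BL [ 0.5621 -0.0183  0.018 ]
BR [ 0.5646 -0.0639  0.018 ]
0.022
apron FL [ 0.5307 -0.0195  0.022 ]
FR [ 0.5316 -0.0646  0.022 ]
BL [ 0.563  -0.0188  0.022 ]
BR [ 0.5655 -0.0639  0.022 ]
0.026
apron FL [ 0.5319 -0.02    0.026 ]
FR [ 0.5328 -0.0646  0.026 ]
BL [ 0.5639 -0.0193  0.026 ]
BR [ 0.5663 -0.064   0.026 ]
rest foot right [0.4244 0.2011 0.008 ]
 [0.5224 0.1958 0.008 ]
yaw -0.05419913967274575 0.09812632275011107
foot front left [0.5237 0.2462 0.008 ]
shank [0.5201 0.2254 0.0415]
hook [0.5923 0.222  0.0415]
yaw -0.047685118323251986 0.07225495510747791
(69.20344827586207, 242.96896551724137)
WD [0.4736 0.2261 0.0433]
WS [0.4751 0.2233 0.0431]
SD [0.4758 0.2257 0.0412]
W at .043 [0.4723 0.2249 0.043 ]
```

```bash
python3 -m crank '{"slide":[[0.0164,0.02,-0.0493],[0.0164,0.02,-0.0493],[0.0164,0.025,-0.0493],[0.0164,0.025,-0.0493],[0.0164,0.03,-0.0493],[0.0164,0.03,-0.0493],[0,0,0],[0,0,0]],"twist":[0,0,0,0,0,0,0.05,0],"jaw":[1,0.5,0,0,0,0,0,0]}' 80
python3 - <<'E'
from h import *
W=cam("wrist")
cv2.imwrite("pics/w4.png",W["bgr"]);s=read_state();print(s["eef_pos"],R.from_quat(s["tool_rot"]).as_matrix().round(4))
E
```

```text
t: 4.32
eef_pos: [0.4751, 0.2268, 0.1397]
tool_rot: [-0.017, -0.707, 0.707, 0.017]
force: [0.4, -0.3, -0.2]
width: 0.0428
[0.47566853 0.22640614 0.14009663] [[-9.988e-01  1.200e-03 -4.930e-02]
 [ 4.930e-02  2.000e-04 -9.988e-01]
 [-1.200e-03 -1.000e+00 -2.000e-04]]
```

View pics/w4.png

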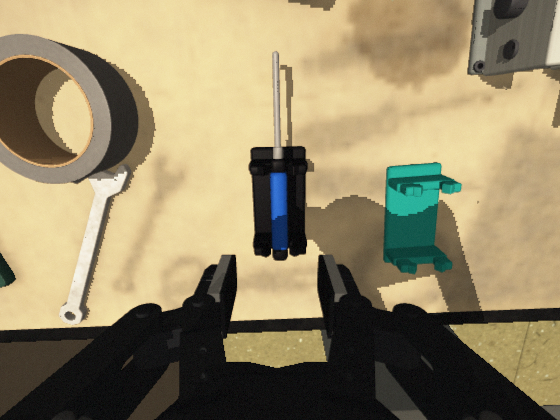

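```bash
python3 - <<'E'
from h import *
W=cam("wrist")
k=cv2.inRange(cv2.cvtColor(W["bgr"],cv2.COLOR_BGR2HSV),(100,120,40),(125,255,255));k[:,:230]=0;k[:,330:]=0
ys,xs=np.nonzero(k);u=(xs.mean(),ys.mean());print(u,ys.min(),ys.max());
s=read_state();T=R.from_quat(s["tool_rot"]).as_matrix()
for z in (.045,.047):
  p=ray(W,u,z);print(p,T.T@(p-s["eef_pos"]))
for r in (175,190,210,230,245):print(r,xs[ys==r].mean())
a=ray(W,(275.5,55),.0415);b=ray(W,(279.5,150),.0415);print("shank yaw",np.arctan2(*(a-b)[1::-1]),a,b)
k2=(W["bgr"].max(2)<60)[:, 245:310]
for v in (146,262): print(v,ray(W,(279,v),.008))
for v in (165,248): print(v,ray(W,(279,v),.044))
crop(W,230,140,330,270,5,"w4c.png")
E
```

```text
(np.float64(278.15153846153845), np.float64(210.41923076923078)) 172 250
[0.47462123 0.22578766 0.045     ] [0.00149105 0.09531189 0.00039854]
[0.47529521 0.22576292 0.047     ] [0.00081349 0.09331297 0.00038874]
175 277.0
190 278.0
210 278.0
230 278.5
245 279.0
shank yaw -0.0029050982105920395 [0.59228814 0.22218733 0.0415    ] [0.52406175 0.22238554 0.0415    ]
146 [0.52336164 0.22261185 0.008     ]
262 [0.40646609 0.22798497 0.008     ]
165 [0.51254025 0.22332856 0.044     ]
248 [0.43956363 0.22668294 0.044     ]
```

View pics/w4c.png

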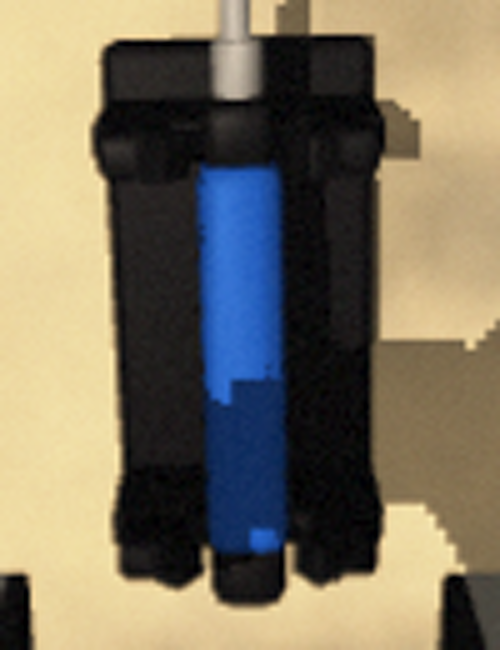

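```bash
python3 -m crank '{"slide":[[0.001,0.03,0],[0,0.03,0],[0,0.03,0],[0,0.02,0],[0,0.009,0],[0,0,0],[0,0,0],[0,0,0],[0,0,0],[0,0,0]],"twist":[0,0,0,0,0,0,0,0,0,0],"jaw":[0,0,0,0,0,0,-0.6,-1,-1,-1]}' 80
python3 - <<'E'
from h import *
s=read_state();print(s["force"],s["ft_torque"],s["width"],s["eef_pos"])
E
```

```text
t: 5.68
eef_pos: [0.4749, 0.2266, 0.0218]
tool_rot: [0.018, 0.707, -0.707, -0.017]
force: [-0.1, -1.5, 6.7]
width: 0.0127
[-0.07859779 -1.53916249  6.72878203] [-0.17951554  0.04574262 -0.02519879] 0.012749605300593974 [0.47494788 0.22655844 0.02180581]
```

```bash
python3 -m crank '{"slide":[[0,-0.01,0],[0,-0.02,0],[0,-0.04,0],[0,-0.04,0],[0,0,0],[0,0,0],[0,0,0]],"twist":[0,0,0,0,-0.075,0,0],"jaw":[-1,-1,-1,-1,-1,-1,-1]}' 80
python3 - <<'E'
from h import *
s=read_state();print(s["force"],s["ft_torque"],s["width"],s["eef_pos"],R.from_quat(s["tool_rot"]).as_matrix().round(4).tolist())
W=cam("wrist");cv2.imwrite("pics/w5.png",W["bgr"])
D=cam("side");cv2.imwrite("pics/d5.png",D["bgr"][150:360,120:400].repeat(2,0).repeat(2,1))
E
```

```text
t: 6.55
eef_pos: [0.4736, 0.2264, 0.1304]
tool_rot: [0.009, -0.707, 0.707, -0.008]
force: [0.8, 0.7, -0.3]
width: 0.0128
[ 0.81087189  0.72974572 -0.34396806] [0.01673175 0.00409934 0.01958352] 0.012777209659827291 [0.47358869 0.22636389 0.13041101] [[-0.9997, -0.0012, 0.0239], [-0.0239, -0.0002, -0.9997], [0.0012, -1.0, 0.0002]]
```

View pics/w5.png

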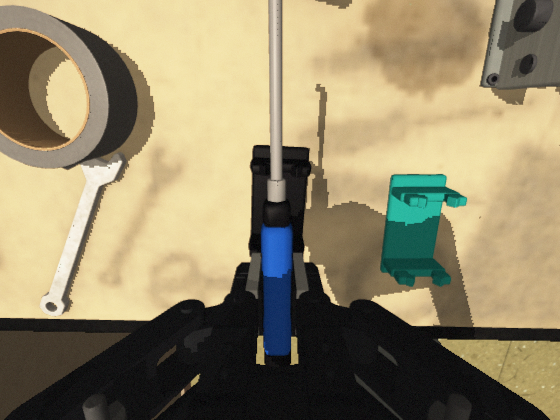

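View pics/d5.png

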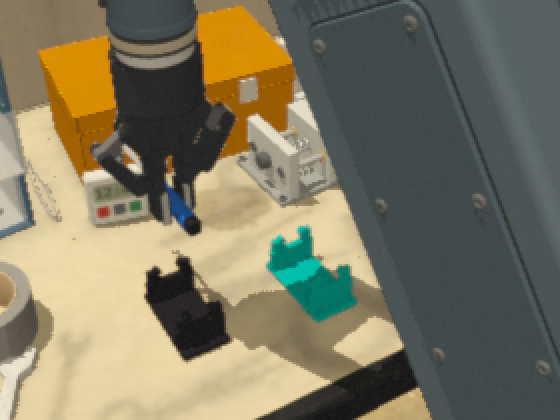

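```bash
python3 - <<'E'
from h import *
W=cam("wrist");s=read_state();T=R.from_quat(s["tool_rot"]).as_matrix();e=s["eef_pos"]
hsv=cv2.cvtColor(W["bgr"],cv2.COLOR_BGR2HSV)
pts=[];
for r in range(5,175,10):
    row=hsv[r,255:300]; m=np.nonzero(row[:,1]<70)[0]+255; pts.append((m.mean(),r)); 
    if r%40==5: print(r,m.min(),m.max(),len(m))
pts=np.array(pts)
h=e[2]+.0172+.0
P=np.array([T.T@(ray(W,u,h)-e) for u in pts]);print(P[[0,8,-1]].round(4))
print("slope z per x in tool",np.polyfit(P[:,0],P[:,2],1))
E
```

```text
5 269 281 13
45 269 281 13
85 270 281 12
125 270 281 12
165 255 299 40
[[-0.1151 -0.0174 -0.0012]
 [-0.0883 -0.0173 -0.001 ]
 [-0.0571 -0.0173 -0.0011]]
slope z per x in tool [ 0.00449186 -0.00068372]
```

```bash
python3 -m crank '{"slide":[[0.024,0,0],[0.024,0,0.03],[0,0,0.05],[0,0,0.05],[0,0,0.05],[0,0,0.05],[0,0.02,0.03],[0,0.025,0.01],[0,0,0],[0,0,0]],"twist":[0,0,0,0,0,0,0,0,0,0],"jaw":[-1,-1,-1,-1,-1,-1,-1,-1,-1,-1]}' 80
python3 - <<'E'
from h import *
s=read_state();print(s["force"],s["ft_torque"],s["width"],s["eef_pos"],R.from_quat(s["tool_rot"]).as_matrix().round(4).tolist())
W=cam("wrist");cv2.imwrite("pics/w6.png",W["bgr"])
D=cam("side");cv2.imwrite("pics/d6.png",D["bgr"][150:360,180:440].repeat(3,0).repeat(3,1)[:600])
E
```

```text
t: 7.95
eef_pos: [0.4328, -0.0442, 0.0859]
tool_rot: [-0.009, 0.707, -0.707, 0.009]
force: [-0.3, 0.7, -0.5]
width: 0.0124
[-0.30890408  0.66411056 -0.53656925] [-0.00119191  0.02107932 -0.01231761] 0.0123745849844142 [ 0.4327841  -0.04423389  0.08589359] [[-0.9997, -0.0005, 0.0249], [-0.0249, 0.0003, -0.9997], [0.0005, -1.0, -0.0003]]
```

View pics/w6.png

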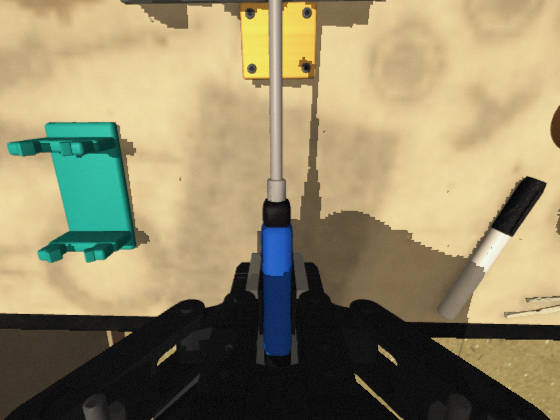

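View pics/d6.png

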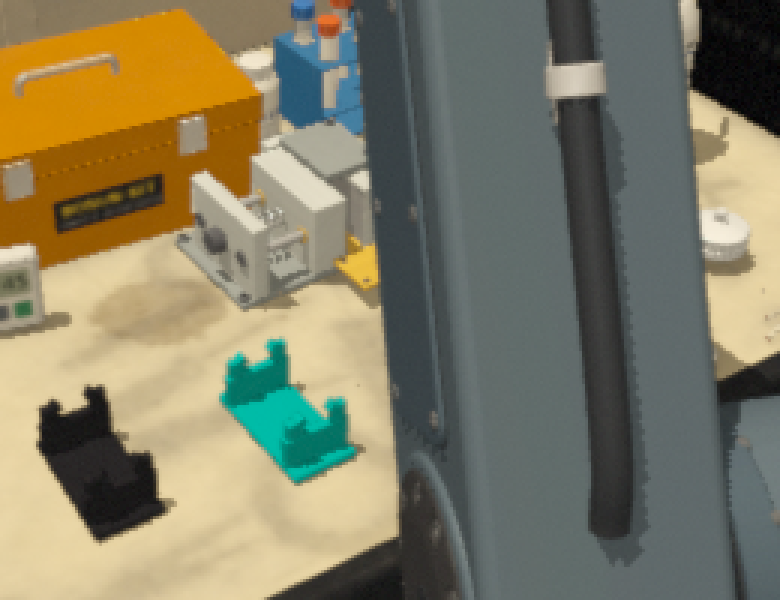

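```bash
python3 - <<'E'
from h import *
W=cam("wrist");s=read_state();T=R.from_quat(s["tool_rot"]).as_matrix();e=s["eef_pos"]
hsv=cv2.cvtColor(W["bgr"],cv2.COLOR_BGR2HSV)
k=cv2.inRange(hsv,(16,150,110),(32,255,255));k[:,:200]=0;k[:,350:]=0;k[100:]=0
L=[];Rr=[];Sh=[]
for r in range(6,74,3):
    x=np.nonzero(k[r])[0]; L.append((x.min()-.5,r));Rr.append((x.max()+.5,r))
    m=np.nonzero(hsv[r,262:292,1]<70)[0]+262; Sh.append((m.mean(),r))
rows=np.nonzero(k[:,250:260].sum(1))[0].max()+.5
fit=lambda P:np.polyfit(*np.array(P)[:,::-1].T,1)
fl,fr,fs=fit(L),fit(Rr),fit(Sh);print(fl,fr,fs,rows)
tt=lambda u,z:T.T@(ray(W,u,z)-e)
for z in (.018,.022,.026,.030):
    a=[tt((np.polyval(f,r),r),z) for f in(fl,fr) for r in(8,72)]
    print(z,"w",a[2][2]-a[0][2],a[3][2]-a[1][2],"ctr",(a[0][2]+a[2][2])/2,(a[1][2]+a[3][2])/2,"x",a[0][0],a[1][0],"front world",ray(W,(277,rows),z)[:2])
for r in(8,72): print("shank",tt((np.polyval(fs,r),r),e[2]+.0172))
crop(W,220,0,340,90,6,"w6c.png")
E
```

```text
[4.38076416e-02 2.39878458e+02] [-2.96442688e-02  3.16873518e+02] [1.07048748e-02 2.74865119e+02] 79.5
0.018 w 0.04642375112422946 0.046220405640354914 ctr 0.0003320119604929891 0.0007182251189787204 x -0.13766610287489778 -0.10203210180412971 front world [ 0.5308846  -0.04110238]
0.022 w 0.045547805522439845 0.0453482968586828 ctr 0.0003174982792768753 0.0006964241826542573 x -0.13657156614165564 -0.10160992449373087 front world [ 0.53054133 -0.04111047]
0.026 w 0.04467185992065022 0.04447618807701069 ctr 0.00030298459806075637 0.0006746232463297908 x -0.13547702940841352 -0.10118774718333193 front world [ 0.53019806 -0.04111856]
0.03 w 0.04379591431886058 0.04360407929533858 ctr 0.00028847091684463914 0.0006528223100053226 x -0.1343824926751714 -0.10076556987293307 front world [ 0.52985479 -0.04112665]
shank [-0.11424626 -0.01705623 -0.00123882]
shank [-0.09300521 -0.01708295 -0.00099629]
```

View pics/w6c.png

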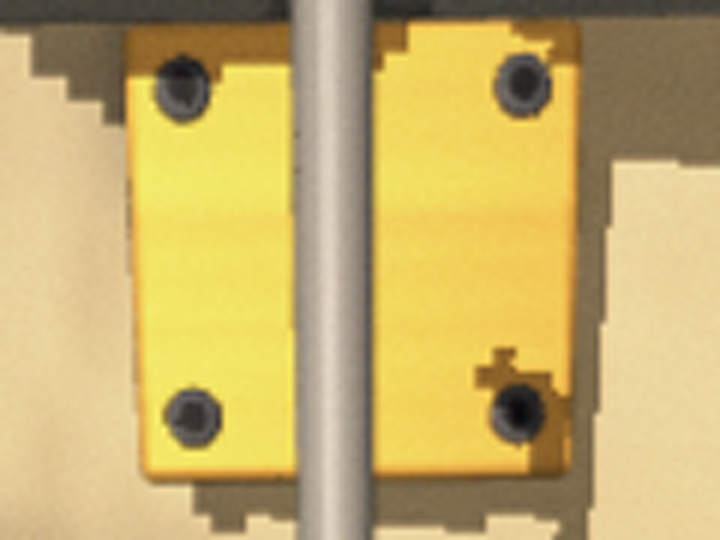

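```bash
cat > f.py <<'E'
from h import *
def rd(n=4):
    F=[]
    for i in range(n):
        s=read_state();F.append(np.r_[s["force"],s["ft_torque"]]);
        if i<n-1: read_camera("side")
    s=read_state();print("t",round(s["t"],2),"pos",s["eef_pos"].round(5),"F",np.mean(F,0).round(2),"sd",np.std(F,0)[:3].round(2),"w",round(s["width"],4))
rd()
E
python3 -m crank '{"slide":[[0,0.02,0.0018],[0,0.02,0],[0,0.01,0],[0,0.005,0],[0,0,0],[0,0,0]],"twist":[0,0,0,0,0,0],"jaw":[-1,-1,-1,-1,-1,-1]}' 80 >/dev/null; python3 f.py
```

```text
t 9.0 pos [ 0.43317 -0.04656  0.03107] F [ 0.25  0.06 -0.35  0.02  0.02 -0.  ] sd [0.32 0.38 0.16] w 0.0125
```

```bash
for i in 1 2 3 4; do python3 -m crank '{"slide":[[0,0.0015,0],[0,0,0]],"twist":[0,0],"jaw":[-1,-1]}' | grep -E "eef|force"; done; python3 f.py; cat > g.py <<'E'
from h import *
W=cam("wrist");cv2.imwrite("pics/wx.png",W["bgr"])
E
python3 g.py
```

```text
eef_pos: [0.4329, -0.0465, 0.0292]
force: [-0.5, 0.3, -0.8]
eef_pos: [0.4328, -0.0464, 0.0276]
force: [0.0, 1.4, -0.6]
eef_pos: [0.4329, -0.0464, 0.0261]
force: [0.5, -1.5, -0.2]
eef_pos: [0.4329, -0.0464, 0.0246]
force: [-0.3, 0.5, -1.4]
t 10.15 pos [ 0.4329  -0.04646  0.02468] F [ 0.02 -0.   -0.78  0.    0.03 -0.  ] sd [0.41 0.4  0.44] w 0.0126
```

View pics/wx.png

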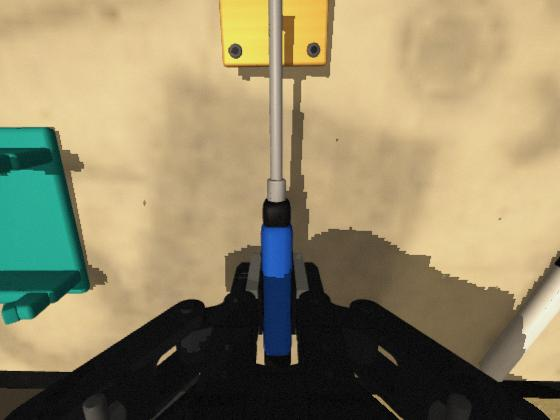

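```bash
for i in 1 2 3; do python3 -m crank '{"slide":[[0,0.0008,0],[0,0,0]],"twist":[0,0],"jaw":[-1,-1]}' | grep -E "eef|force"; python3 -c "
from f import *" ; done
```

```text
eef_pos: [0.433, -0.0465, 0.0239]
force: [0.2, -0.3, -0.5]
t 10.6 pos [ 0.43296 -0.04645  0.02391] F [ 0.32  0.03 -0.66 -0.01 -0.02  0.01] sd [0.33 0.46 0.13] w 0.0128
eef_pos: [0.433, -0.0465, 0.0231]
force: [-0.0, -0.1, 0.1]
t 11.0 pos [ 0.43297 -0.04648  0.02315] F [-0.08 -0.32  0.55  0.01 -0.1   0.01] sd [0.33 0.59 0.3 ] w 0.0122
eef_pos: [0.4329, -0.0465, 0.0223]
force: [-0.8, -0.8, 1.0]
t 11.4 pos [ 0.43295 -0.04649  0.02234] F [-0.61  0.09  1.76  0.02 -0.17  0.  ] sd [0.16 0.67 0.73] w 0.0126
```

```bash
python3 -m crank '{"slide":[[0,-0.0025,0],[-0.005,0,0],[-0.005,0,0],[-0.005,0,-0.0001],[-0.005,0,-0.0001],[-0.004,0,-0.0001],[-0.004,0,0],[0,0,0]],"twist":[0,0,0,0,0,0,0,0],"jaw":[-1,-1,-1,-1,-1,-1,-1,-1]}' | grep -E "eef|force"; python3 f.py;python3 g.py
```

```text
eef_pos: [0.4613, -0.0455, 0.0248]
force: [-0.2, 0.7, -0.9]
t 12.55 pos [ 0.46058 -0.04538  0.02475] F [-0.11 -0.09 -0.5  -0.01  0.02  0.01] sd [0.41 0.48 0.58] w 0.0124
```

View pics/wx.png

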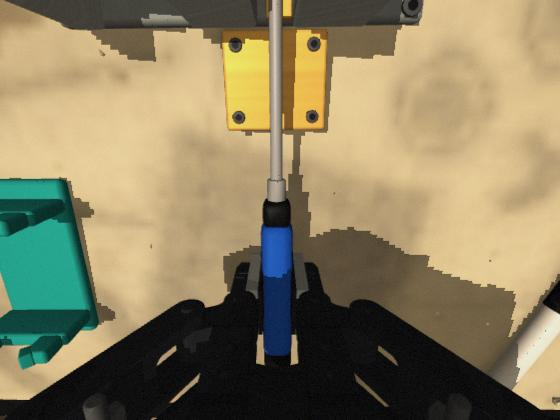

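```bash
python3 -c "
import cv2;a=cv2.imread('pics/wx.png')[0:60,230:330];cv2.imwrite('pics/wxc.png',cv2.resize(a,None,fx=7,fy=7,interpolation=cv2.INTER_CUBIC))"
```

```text
(no output)
```

View pics/wxc.png

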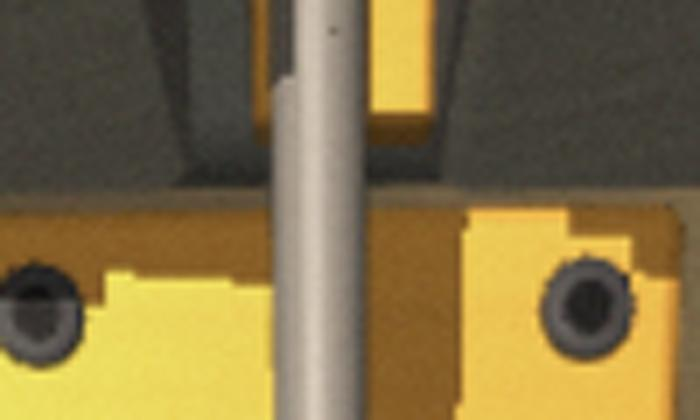

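```bash
python3 -m crank '{"slide":[[-0.004,0,0],[-0.004,0,-0.0001],[0,0,0]],"twist":[0,0,0],"jaw":[-1,-1,-1]}' | grep -E "eef|force"; for i in 1 2 3 4; do python3 -m crank '{"slide":[[-0.0015,0,0],[-0.0015,0,0]],"twist":[0,0],"jaw":[-1,-1]}' | grep -E "eef|force"; done; python3 f.py
```

```text
eef_pos: [0.4696, -0.0453, 0.0248]
force: [-0.0, -0.1, 0.0]
eef_pos: [0.4719, -0.045, 0.0248]
force: [0.7, -0.4, 0.1]
eef_pos: [0.475, -0.045, 0.0248]
force: [-0.1, 0.2, 0.5]
eef_pos: [0.478, -0.0449, 0.0248]
force: [-0.1, -0.0, -0.5]
eef_pos: [0.481, -0.0449, 0.0248]
force: [-0.6, -0.8, -1.4]
t 14.12 pos [ 0.48103 -0.04489  0.0248 ] F [-0.45  0.19 -0.97  0.    0.    0.  ] sd [0.4  0.68 0.38] w 0.0126
```

```bash
for i in 1 2 3; do python3 -m crank '{"slide":[[-0.001,0,0],[-0.001,0,0]],"twist":[0,0],"jaw":[-1,-1]}' | grep -E "eef|force"; done; python3 f.py
```

```text
eef_pos: [0.483, -0.0448, 0.0248]
force: [0.2, 0.0, -0.5]
eef_pos: [0.4838, -0.0445, 0.0247]
force: [-3.3, -1.7, 1.5]
eef_pos: [0.484, -0.0441, 0.0245]
force: [-6.8, -1.5, 1.9]
t 15.03 pos [ 0.48401 -0.04408  0.02453] F [-6.51 -1.98  2.14 -0.31  0.85 -0.18] sd [0.16 0.32 0.14] w 0.0124
```

```bash
python3 -m crank '{"slide":[[0.002,0,0],[0.002,-0.003,0],[0,-0.004,0],[0,0,0]],"twist":[0,0,0,0],"jaw":[-1,-1,-1,-1]}' | grep -E "eef|force|rot"; python3 f.py; python3 g.py; python3 -c "
import cv2;a=cv2.imread('pics/wx.png')[0:100,220:340];cv2.imwrite('pics/wxc.png',cv2.resize(a,None,fx=6,fy=6,interpolation=cv2.INTER_CUBIC))
from h import *
print(R.from_quat(read_state()['tool_rot']).as_matrix().round(4))"
```

```text
eef_pos: [0.4842, -0.0451, 0.0324]
tool_rot: [0.008, -0.707, 0.707, -0.01]
force: [0.1, -0.6, -1.9]
t 15.68 pos [ 0.48337 -0.04491  0.03193] F [-0.46 -0.04 -0.86 -0.01  0.03  0.01] sd [0.37 0.75 0.6 ] w 0.0128
[[-9.997e-01  5.000e-04  2.490e-02]
 [-2.490e-02 -1.000e-04 -9.997e-01]
 [-5.000e-04 -1.000e+00  2.000e-04]]
```

View pics/wxc.png

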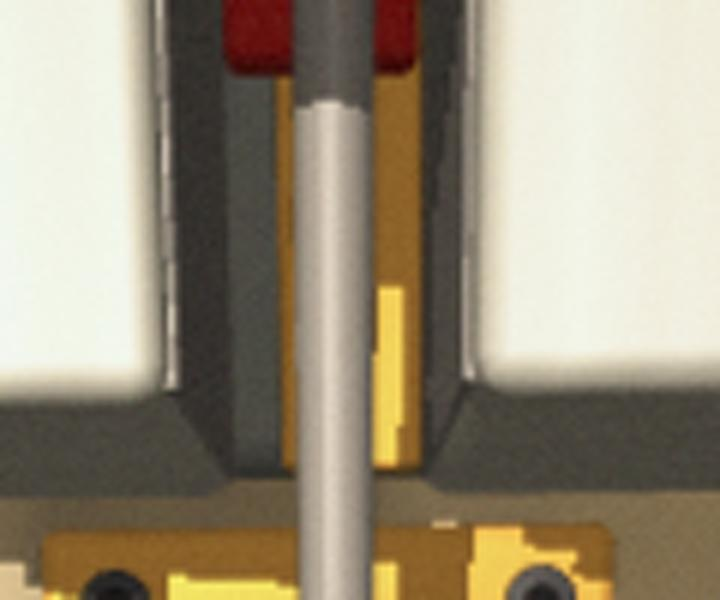

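```bash
python3 - <<'E'
from h import *
W=cam("wrist");s=read_state();T=R.from_quat(s["tool_rot"]).as_matrix();e=s["eef_pos"]
hsv=cv2.cvtColor(W["bgr"],cv2.COLOR_BGR2HSV)
g=lambda x,y:(220+x/6-.5,y/6-.5)
tt=lambda u,z:T.T@(ray(W,u,z)-e)
for z in(.022,.024,.026):
  a,b=tt(g(222,40),z),tt(g(418,40),z);print(z,a.round(4),b.round(4),"w",b[2]-a[2],"ctr",(a+b)[2]/2,"edge",tt(g(320,73),z).round(4),ray(W,g(320,73),z).round(4))
for r in(20,60,300,500):
  print("shank",tt(g(333 if r<200 else 335,r),e[2]+.0172).round(4))
for z in (.071,): print("jaw tops",tt(g(163,385),z).round(4),tt(g(475,380),z).round(4))
E
```

```text
0.022 [-0.1225  0.0098 -0.0095] [-0.1226  0.0098  0.0049] w 0.014341566516721109 ctr -0.0022974381347361872 edge [-0.1205  0.0098 -0.0023] [ 0.6034 -0.0395  0.022 ]
0.024 [-0.122   0.0078 -0.0094] [-0.122   0.0078  0.0048] w 0.014154644743693325 ctr -0.0022730513963829654 edge [-0.1199  0.0078 -0.0023] [ 0.6029 -0.0396  0.024 ]
0.026 [-0.1214  0.0058 -0.0092] [-0.1214  0.0058  0.0047] w 0.01396772297066554 ctr -0.002248664658029744 edge [-0.1194  0.0058 -0.0023] [ 0.6024 -0.0396  0.026 ]
shank [-0.1161 -0.0172 -0.0012]
shank [-0.114  -0.0172 -0.0012]
shank [-0.101  -0.0172 -0.0011]
shank [-0.0893 -0.0172 -0.0011]
jaw tops [-0.0933 -0.0392 -0.01  ] [-0.0935 -0.0392  0.0064]
```

```bash
python3 -m crank '{"slide":[[-0.004,0,-0.0008],[-0.004,0,-0.0003],[-0.004,0,0],[-0.0015,0,0],[0,0.002,0],[0,0.0015,0],[0,0,0]],"twist":[0,0,0,0,0,0,0],"jaw":[-1,-1,-1,-1,-1,-1,-1]}' | grep -E "eef|force"; python3 f.py; for i in 1 2; do python3 -m crank '{"slide":[[0,0.0008,0],[0,0,0]],"twist":[0,0],"jaw":[-1,-1]}' | grep -E "eef|force";done; python3 f.py
```

```text
eef_pos: [0.4961, -0.0433, 0.0281]
force: [-0.1, -0.1, -1.2]
t 16.8 pos [ 0.49627 -0.04339  0.02826] F [-0.01 -0.1  -1.    0.   -0.    0.01] sd [0.07 0.09 0.22] w 0.0127
eef_pos: [0.4963, -0.0434, 0.0275]
force: [0.3, 0.7, -0.3]
eef_pos: [0.4963, -0.0434, 0.0266]
force: [0.5, -0.8, -0.7]
t 17.45 pos [ 0.49636 -0.04338  0.02667] F [-0.14 -0.06 -0.15  0.01  0.02  0.  ] sd [0.43 0.59 0.46] w 0.0125
```

```bash
for i in 1 2 3; do python3 -m crank '{"slide":[[0,0.0008,0],[0,0,0]],"twist":[0,0],"jaw":[-1,-1]}' | grep -E "eef|force";done; python3 f.py
```

```text
eef_pos: [0.4963, -0.0434, 0.0258]
force: [-0.6, -0.4, 0.4]
eef_pos: [0.4963, -0.0434, 0.025]
force: [-0.3, 0.0, -1.0]
eef_pos: [0.4963, -0.0434, 0.0242]
force: [-0.6, -0.5, -0.9]
t 18.35 pos [ 0.49639 -0.04339  0.02431] F [-0.17 -0.03 -0.7  -0.02  0.01  0.01] sd [0.3  0.4  0.59] w 0.0127
```

```bash
python3 -m crank '{"slide":[[0.001,0.0004,0],[0.0015,0,0],[0.0015,0,0]],"twist":[0,0,0],"jaw":[-1,-1,-1]}' 100| grep -E "eef|force";for i in 1 2 ; do python3 -m crank '{"slide":[[0.001,0,0],[0.001,0,0]],"twist":[0,0],"jaw":[-1,-1]}' | grep -E "eef|force";done; python3 f.py
```

```text
eef_pos: [0.493, -0.0436, 0.024]
force: [1.6, 0.3, -2.2]
eef_pos: [0.4927, -0.0441, 0.0242]
force: [6.7, 2.0, -2.6]
eef_pos: [0.4923, -0.0444, 0.0243]
force: [8.2, 3.5, -2.9]
t 19.38 pos [ 0.49233 -0.04439  0.02434] F [ 7.84  2.67 -2.74  0.41 -1.1   0.24] sd [0.71 0.5  0.17] w 0.0123
```

```bash
python3 -m crank '{"slide":[[0.001,0,-0.0003],[0.001,0,-0.0003],[0.001,0,0],[0.001,0,0]],"twist":[0,0,0,0],"jaw":[-1,-1,-1,-1]}' 100| grep -E "eef|force"; python3 f.py; python3 -m crank '{"slide":[[0.0015,0,0],[0.0015,0,0],[0.0015,0,0],[0.0015,0,0]],"twist":[0,0,0,0],"jaw":[-1,-1,-1,-1]}' 100| grep -E "eef|force"; python3 f.py
```

```text
eef_pos: [0.4912, -0.0446, 0.0248]
force: [11.2, 3.3, -2.8]
t 20.02 pos [ 0.49115 -0.04461  0.02485] F [10.84  3.02 -2.31  0.53 -1.71  0.33] sd [0.29 0.4  0.39] w 0.0123
eef_pos: [0.4887, -0.0456, 0.0254]
force: [15.4, 5.4, -1.2]
t 20.68 pos [ 0.48834 -0.04546  0.02544] F [15.11  4.88 -1.14  0.79 -2.46  0.49] sd [0.38 0.57 0.36] w 0.0122
```

```bash
python3 g.py; python3 -c "
import cv2;a=cv2.imread('pics/wx.png')[0:100,220:340];cv2.imwrite('pics/wxc.png',cv2.resize(a,None,fx=6,fy=6,interpolation=cv2.INTER_CUBIC))
from h import *
s=read_state();print(R.from_quat(s['tool_rot']).as_matrix().round(4),s['joints'].round(4))"
```

```text
[[-0.9995  0.021   0.0255]
 [-0.0257 -0.0059 -0.9997]
 [-0.0209 -0.9998  0.0064]] [-0.3218  0.7092  1.9308  0.0024  0.4798  1.2213]
```

View pics/wxc.png

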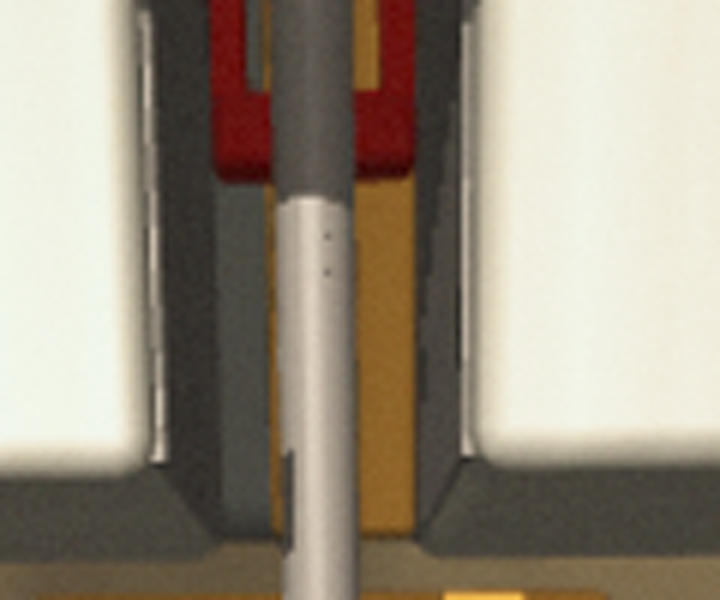

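View pics/wx.png

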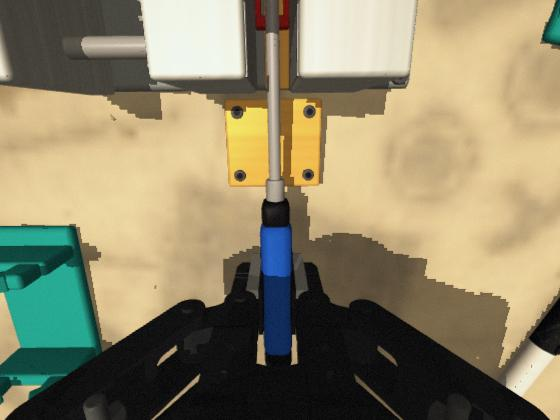

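```bash
python3 - <<'E'
from h import *
W=cam("wrist");s=read_state()
g=lambda x,y:(220+x/6-.5,y/6-.5)
print(ray(W,g(310,182),.024),"mouth",ray(W,g(150,470),.071),ray(W,g(480,465),.071))
T=R.from_quat(s["tool_rot"]).as_matrix();
print("tip est",s["eef_pos"]+T@np.array([-.12,-.0172+.020,-.0012]))
E
python3 -m crank '{"slide":[[0,0.0015,0],[0,0.0015,0],[0,0,0]],"twist":[0,0,0],"jaw":[-1,-1,-1]}' 100| grep -E "eef|force|rot"; python3 f.py
```

```text
[ 0.60024652 -0.03960038  0.024     ] mouth [ 0.57576204 -0.0325502   0.071     ] [ 0.57645329 -0.04932366  0.071     ]
tip est [ 0.6083494  -0.04119411  0.02516932]
eef_pos: [0.4869, -0.0452, 0.0224]
tool_rot: [0.003, -0.705, 0.709, -0.015]
force: [12.1, 3.9, 0.8]
t 21.3 pos [ 0.48696 -0.0452   0.02249] F [12.28  3.78  1.03  0.65 -2.26  0.43] sd [0.19 0.44 0.27] w 0.0124
```

```bash
python3 -m crank '{"slide":[[0.0015,0,0],[0.0015,0,0],[0.0015,0,0],[0.0015,0,0]],"twist":[0,0,0,0],"jaw":[-1,-1,-1,-1]}' 100| grep -E "eef|force|rot"; cat >> f.py <<'E'
s=read_state();T=R.from_quat(s["tool_rot"]).as_matrix()
tp=s["eef_pos"]+T@np.array([-.12,-.0172+.020,-.0012]);print("tip",tp.round(4),"above bed mm",round((tp[2]-.0205)*1e3,1))
E
python3 f.py
```

```text
eef_pos: [0.4832, -0.0459, 0.0226]
tool_rot: [0.001, -0.705, 0.709, -0.017]
force: [15.2, 4.1, -0.6]
t 21.95 pos [ 0.48289 -0.04581  0.02264] F [15.07  4.56 -0.2   0.85 -2.63  0.54] sd [0.54 0.36 0.33] w 0.0122
tip [ 0.6028 -0.0415  0.0225] above bed mm 2.0
```

```bash
python3 -m crank '{"slide":[[0.001,0.0004,-0.001],[0.0015,0,-0.001],[0.0015,0,-0.001],[0.0015,0,0]],"twist":[0,0,0,0],"jaw":[-1,-1,-1,-1]}' 100| grep -E "eef|force|rot"; python3 f.py
```

```text
eef_pos: [0.4761, -0.0435, 0.022]
tool_rot: [0.001, -0.705, 0.709, -0.015]
force: [12.4, -1.0, 0.3]
t 22.6 pos [ 0.47583 -0.04348  0.02199] F [11.76 -1.07  0.37 -0.1  -2.04 -0.1 ] sd [0.43 0.59 0.24] w 0.0121
tip [ 0.5958 -0.0395  0.0215] above bed mm 1.0
```

```bash
python3 -m crank '{"slide":[[0.002,0,0],[0.0025,0,0],[0.0025,0,0],[0.0025,0,0],[0.0025,0,0],[0.0025,0,0]],"twist":[0,0,0,0,0,0],"jaw":[-1,-1,-1,-1,-1,-1]}' 100| grep -E "eef|force|rot"; python3 f.py
```

```text
eef_pos: [0.4617, -0.0441, 0.0219]
tool_rot: [0.001, -0.705, 0.709, -0.015]
force: [12.0, -0.9, 0.6]
t 23.5 pos [ 0.46114 -0.04397  0.02186] F [11.29 -0.92  0.48 -0.17 -2.03 -0.12] sd [0.69 0.18 0.4 ] w 0.012
tip [ 0.5811 -0.0401  0.0213] above bed mm 0.8
```

Smooth, steady pull at about 11–12 N. Continuing.

```bash
python3 -m crank '{"slide":[[0.002,0,0],[0.0025,0,0],[0.0025,0,0],[0.0025,0,0],[0.0025,0,0],[0.0025,0,0],[0.0025,0,0],[0.0025,0,0]],"twist":[0,0,0,0,0,0,0,0],"jaw":[-1,-1,-1,-1,-1,-1,-1,-1]}' 100| grep -E "eef|force|rot"; python3 f.py;python3 g.py
```

```text
eef_pos: [0.4422, -0.0448, 0.0217]
tool_rot: [0.001, -0.705, 0.71, -0.015]
force: [12.3, -0.7, 0.5]
t 24.65 pos [ 0.44162 -0.04464  0.02168] F [11.19 -1.36 -0.07 -0.23 -2.01 -0.18] sd [0.78 0.41 0.35] w 0.0121
tip [ 0.5616 -0.0407  0.0211] above bed mm 0.6
```

View pics/wx.png

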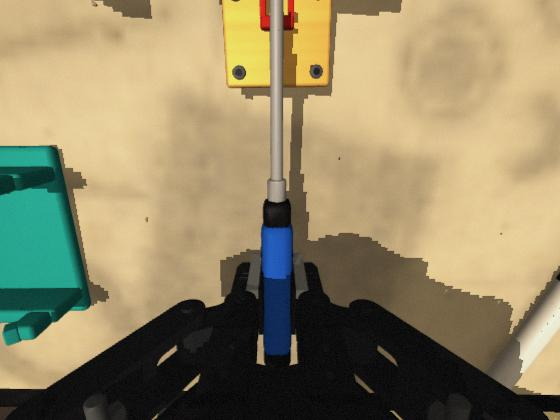

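```bash
python3 -m crank '{"slide":[[0.002,-0.0005,0],[0.0025,-0.0005,0],[0.0025,-0.0005,0],[0.0025,-0.0005,0],[0.002,0,0]],"twist":[0,0,0,0,0],"jaw":[-1,-1,-1,-1,-1]}' 100| grep -E "eef|force|rot"; python3 f.py;python3 g.py
```

```text
eef_pos: [0.4301, -0.045, 0.0235]
tool_rot: [0.002, -0.705, 0.709, -0.015]
force: [12.0, -1.7, -0.0]
t 25.48 pos [ 0.42971 -0.04487  0.02347] F [11.53 -1.37 -0.08 -0.17 -1.95 -0.13] sd [0.38 0.28 0.18] w 0.0119
tip [ 0.5497 -0.0409  0.0228] above bed mm 2.3
```

```bash
python3 -m crank '{"slide":[[0.002,-0.0003,0],[0.002,0,0],[0.002,0,0],[0.002,0,0]],"twist":[0,0,0,0],"jaw":[-1,-1,-1,-1]}' 100| grep -E "eef|force"; for i in 1 2 3; do python3 -m crank '{"slide":[[0.0015,0,0],[0.0015,0,0]],"twist":[0,0],"jaw":[-1,-1]}' 100| grep -E "eef|force";done; python3 f.py
```

```text
eef_pos: [0.4222, -0.0452, 0.0237]
force: [12.3, -0.5, -0.2]
eef_pos: [0.419, -0.0452, 0.0237]
force: [11.7, 0.7, -0.1]
eef_pos: [0.4068, -0.0419, 0.0229]
force: [2.1, 3.2, -0.8]
eef_pos: [0.4031, -0.0417, 0.0227]
force: [0.9, 2.2, 0.1]
t 26.93 pos [ 0.40358 -0.04185  0.0227 ] F [ 0.33  0.65 -0.74  0.09 -0.02  0.11] sd [1.02 1.96 0.62] w 0.012
tip [ 0.5235 -0.0376  0.0197] above bed mm -0.8
```

```bash
python3 g.py; python3 -c "
from h import *
S=cam('scene');crop(S,240,180,345,255,7,'s7.png')"
```

```text
(no output)
```

View pics/wx.png

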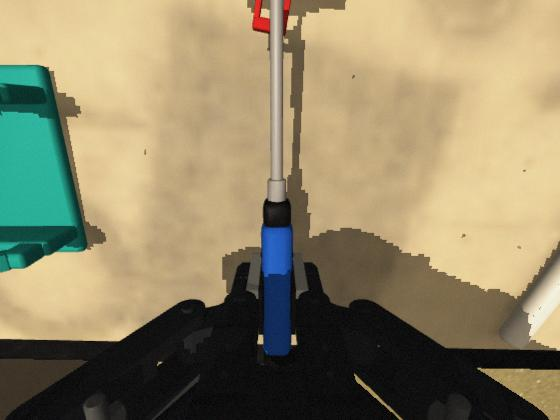

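View pics/s7.png

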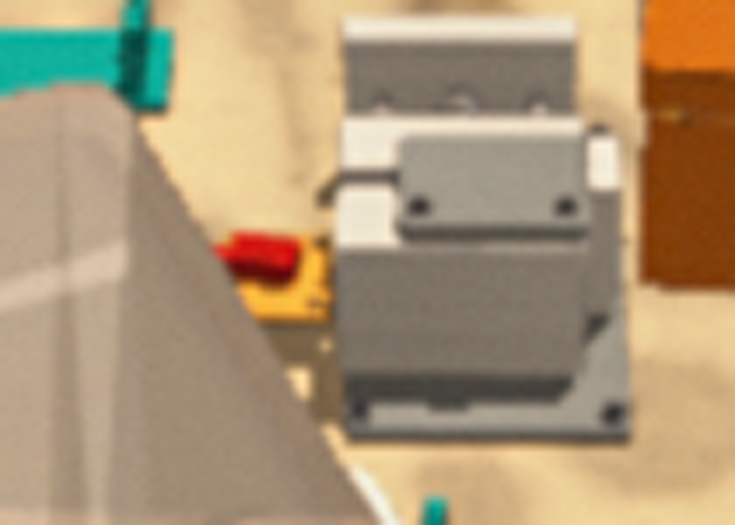

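```bash
python3 -m crank '{"slide":[[-0.002,0,0],[-0.001,-0.002,0],[0,-0.005,0],[0,-0.01,0],[0,-0.02,0],[0,-0.03,0],[0,-0.03,0],[0,0,0]],"twist":[0,0,0,0,0,0,0,0],"jaw":[-1,-1,-1,-1,-1,-1,-1,-1]}' 100| grep -E "eef|force|rot"; python3 f.py; python3 g.py;  python3 -c "
from h import *
S=cam('scene');crop(S,240,180,345,255,7,'s8.png')"
```

```text
eef_pos: [0.4085, -0.0424, 0.122]
tool_rot: [0.007, -0.706, 0.708, -0.011]
force: [-1.2, 0.6, -1.2]
t 28.18 pos [ 0.40683 -0.04183  0.11962] F [-0.61  0.29 -1.03 -0.01  0.    0.  ] sd [0.36 0.48 0.31] w 0.0123
tip [ 0.5268 -0.0377  0.1168] above bed mm 96.3
```

View pics/wx.png

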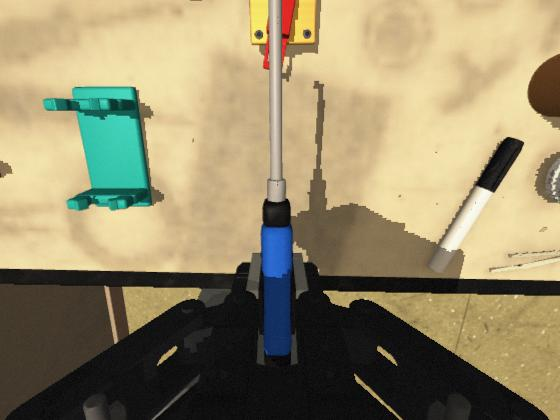

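View pics/s8.png

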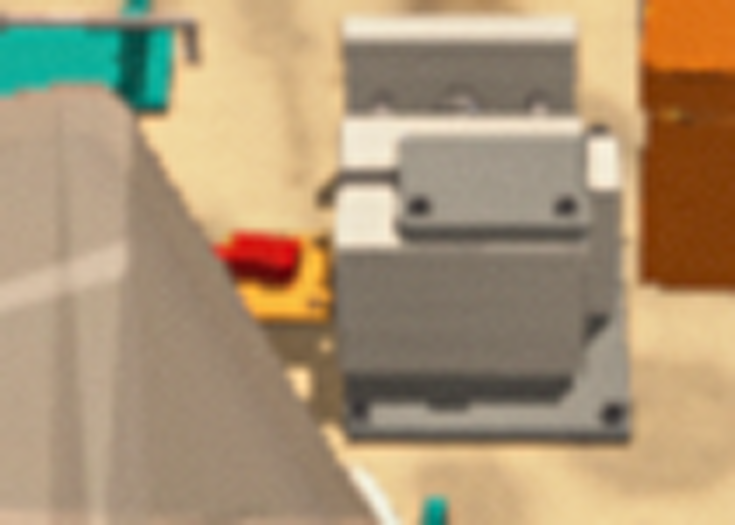

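```bash
python3 -m crank '{"slide":[[0,-0.005,-0.044],[0,0,-0.044],[-0.015,0,-0.044],[-0.02,0,-0.045],[-0.02,0,-0.045],[-0.02,0,-0.045],[0,0,0],[0,0,0],[0,0,0]],"twist":[0,0,0,0,0,0,0.04,0.035,0],"jaw":[-1,-1,-1,-1,-1,-1,-1,-1,-1]}' 80| grep -E "eef|force|rot"; python3 f.py; python3 g.py; python3 -c "
from h import *
print(R.from_quat(read_state()['tool_rot']).as_matrix().round(4))
D=cam('side');crop(D,150,170,310,330,4,'d8.png')"
```

```text
eef_pos: [0.4748, 0.2262, 0.124]
tool_rot: [-0.017, -0.707, 0.707, 0.019]
force: [1.0, 1.1, -0.8]
t 29.55 pos [0.47541 0.22613 0.12459] F [-0.17  0.54 -0.76 -0.01  0.01  0.  ] sd [0.73 0.4  0.22] w 0.012
tip [0.5953 0.2212 0.1217] above bed mm 101.2
[[-9.987e-01 -4.000e-04 -5.100e-02]
 [ 5.100e-02 -1.000e-04 -9.987e-01]
 [ 4.000e-04 -1.000e+00  1.000e-04]]
```

View pics/wx.png

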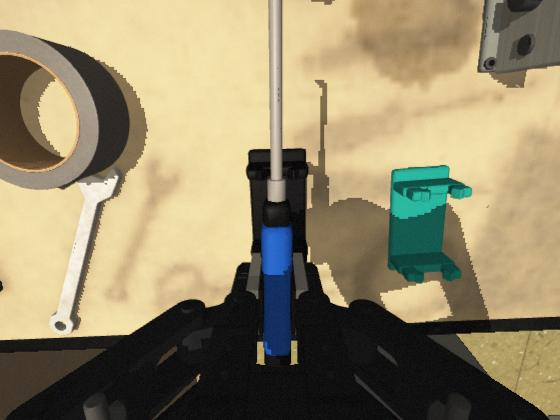

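View pics/d8.png

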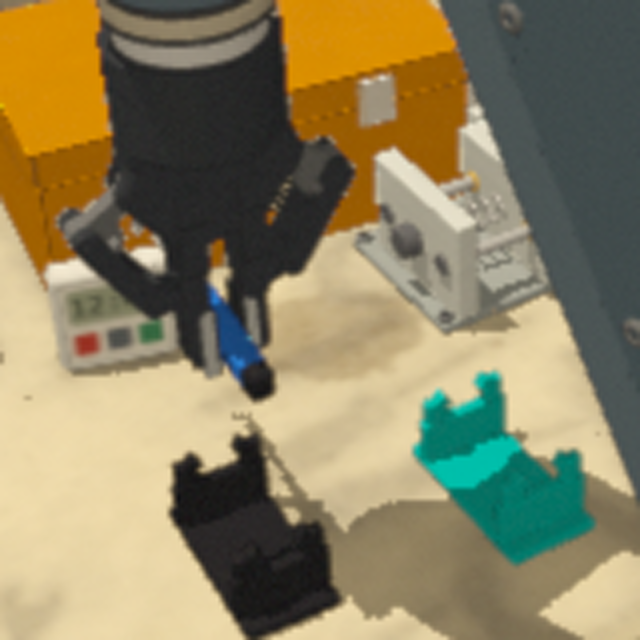

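```bash
python3 -m crank '{"slide":[[0,0.03,0],[0,0.03,0],[0,0.02,0],[0,0.015,0],[0,0.004,0],[0,0,0],[0,0,0]],"twist":[0,0,0,0,0,0,0],"jaw":[-1,-1,-1,-1,-1,-1,-1]}' 80| grep -E "eef|force|rot"; python3 f.py
```

```text
eef_pos: [0.4762, 0.2269, 0.0265]
tool_rot: [0.018, 0.707, -0.707, -0.017]
force: [0.4, 0.4, -0.2]
t 30.68 pos [0.47607 0.22691 0.02641] F [ 0.27  0.05 -0.34 -0.    0.03  0.02] sd [0.22 0.28 0.31] w 0.0119
tip [0.596  0.2221 0.0238] above bed mm 3.3
```

```bash
for i in 1 2 3; do python3 -m crank '{"slide":[[0,0.0012,0],[0,0,0]],"twist":[0,0],"jaw":[-1,-1]}' | grep -E "eef|force"; done; python3 f.py;python3 g.py
```

```text
eef_pos: [0.4757, 0.2268, 0.0246]
force: [0.1, 0.2, 0.1]
eef_pos: [0.4756, 0.2267, 0.0233]
force: [-0.7, 0.9, -0.2]
eef_pos: [0.4756, 0.2268, 0.0221]
force: [-0.2, 0.4, -0.1]
t 31.57 pos [0.47563 0.22678 0.02217] F [-0.01  0.21 -0.43 -0.    0.   -0.01] sd [0.26 0.54 0.39] w 0.0121
tip [0.5955 0.222  0.0194] above bed mm -1.1
```

View pics/wx.png

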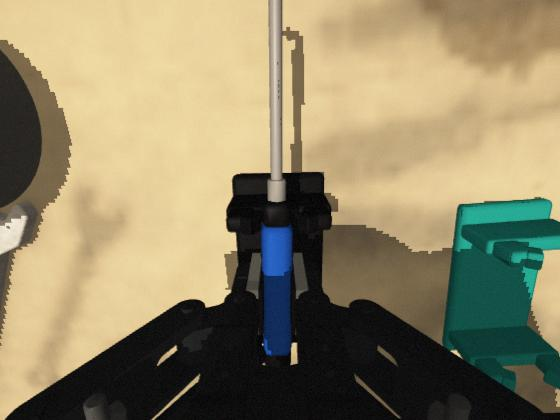

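```bash
for i in 1 2; do python3 -m crank '{"slide":[[0,0.0008,0],[0,0,0]],"twist":[0,0],"jaw":[-1,-1]}' | grep -E "eef|force"; done; python3 f.py
```

```text
eef_pos: [0.4757, 0.2268, 0.0219]
force: [-1.0, -1.1, 3.6]
eef_pos: [0.4757, 0.2268, 0.0218]
force: [-1.8, -1.0, 10.5]
t 32.27 pos [0.47571 0.2268  0.02181] F [-2.380e+00 -9.800e-01  1.081e+01 -1.400e-01  2.800e-01  1.000e-02] sd [0.57 0.35 0.21] w 0.0117
tip [0.5956 0.222  0.0191] above bed mm -1.4
```

Seated on the cradle floors. Easing up a little, opening half, then lifting.

```bash
python3 -m crank '{"slide":[[0,-0.001,0],[0,0,0],[0,0,0],[0,0,0],[0,0,0],[0,-0.01,0],[0,-0.03,0],[0,-0.04,0],[0,-0.05,0],[0,0,0],[0,0,0]],"twist":[0,0,0,0,0,0,0,0,0,0,0],"jaw":[-1,-0.4,0,0,0,0,0,0,0,0,0]}' | grep -E "eef|force|wid"; python3 g.py; python3 -c "
from h import *
D=cam('side');crop(D,150,170,310,330,4,'d9.png');S=cam('scene');crop(S,225,140,345,250,5,'s9.png')"
```

```text
eef_pos: [0.4753, 0.2267, 0.1519]
force: [-0.4, -0.1, -0.7]
width: 0.0426
```

View pics/wx.png

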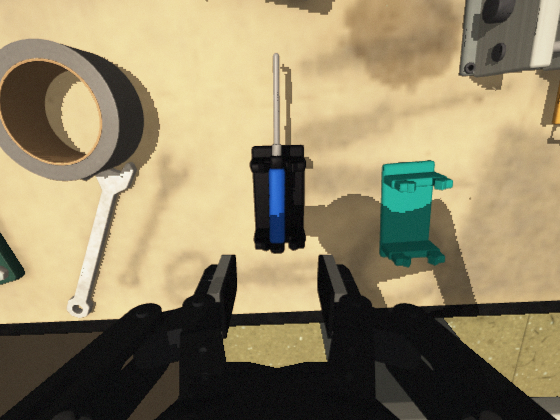

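View pics/d9.png

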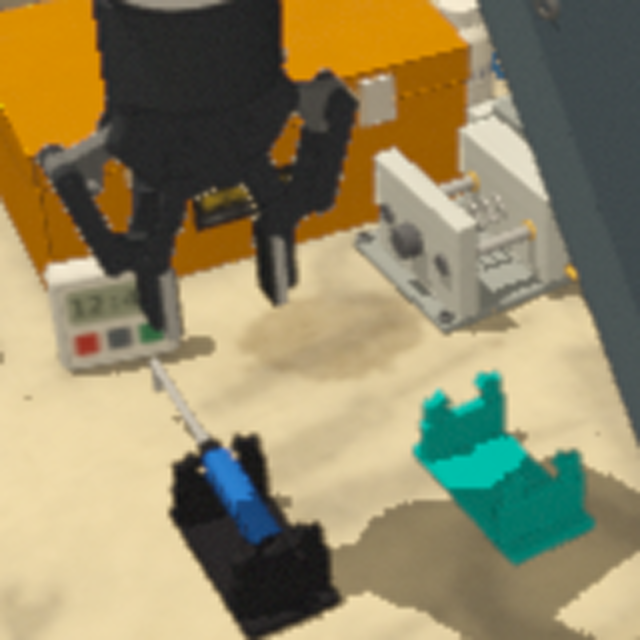

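View pics/s9.png

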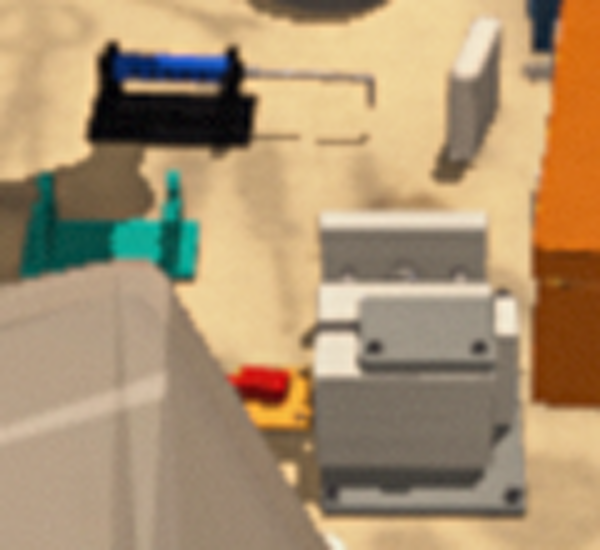

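```bash
python3 -m crank '{"slide":[[0,-0.05,0],[0,-0.05,0.03],[-0.02,-0.04,0.05],[-0.025,0,0.055],[-0.025,0,0.055],[-0.02,0,0.05],[-0.02,0,0.05],[0,0,0],[0,0,0]],"twist":[0,0,0,0,0,0,0,0,0],"jaw":[0,0,0,0,0,0,0,0,0]}' | grep -E "eef|force|wid"; python3 -c "
from h import *
W=cam('wrist');cv2.imwrite('pics/w10.png',W['bgr']);crop(W,165,80,310,205,5,'w10c.png')"
```

```text
eef_pos: [0.5689, -0.0645, 0.2874]
force: [-0.5, 0.4, -0.3]
width: 0.0428
```

View pics/w10c.png

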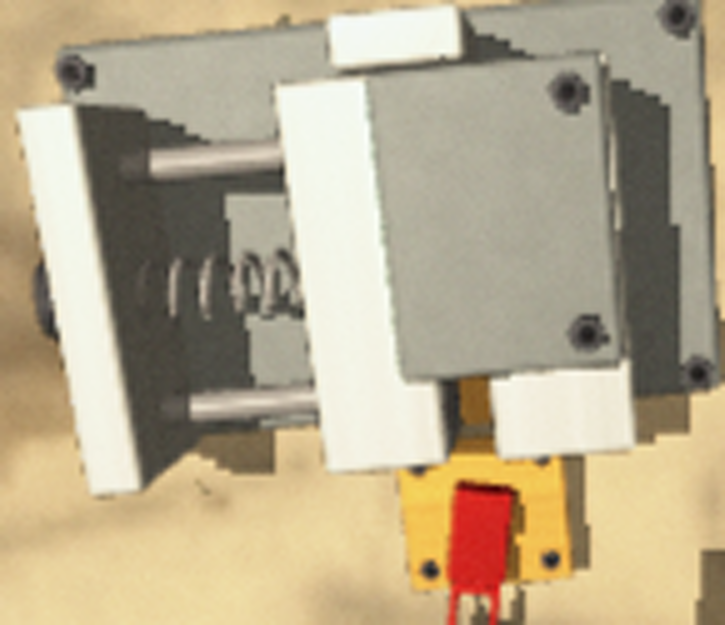

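View pics/w10.png

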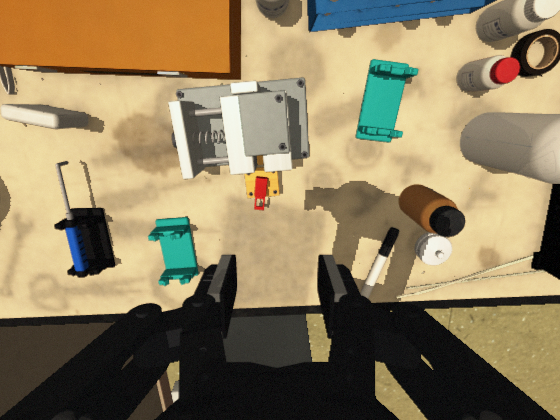

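```bash
python3 -c "
from station import *
print(sign_off(),read_state()['t'])"
```

```text
the job is handed in; nothing more can be done
the job is handed in; nothing more can be done
```

The job is done and handed in at about 35 s of the 58 s. The spacer is out, the jaws are shut, and the pick is back in the black rest.

**How it went:** I touched the apron lightly with the hook to find the bed height, about 20 mm over the bench. I felt the tab's front edge about 30 mm behind the mouth, dropped the hook into the eye and drew the spacer straight out. It now lies on the apron.

**Last checks:**
- **Jaws:** the last wrist picture shows the slot narrowed from about 16 mm to about 12 mm, which matches the jaws being on their stop.
- **Pick:** the side, scene and wrist pictures show it lying in its cradles as it did at the start.
- **Bystanders:** the timer and bottles look unmoved by eye. I did not measure their positions.

**What did not go cleanly:**
- **Arm flex while pulling:** early in the pull the arm flexed. The hook rose about 4 mm by my estimate and drifted about 2 mm sideways, and the pull peaked near 15 N with about 5 N sideways. I lowered and re-centred the hook, and the force settled at 11–12 N. I raised it about 2.3 mm just before the spacer came free.
- **Limits not read directly:** I could not read the bed joint or the pick's contact force on the jaws. Whether those limits held is inferred from the wrist force, which showed about 2–3 N while probing the bed.
- **Tab edge position:** camera and touch disagreed by about 3 mm on the tab's edge. I went by touch.

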